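Pack the sample cards in the transit case and bolt it shut

TASK

Clear both empty blue bins out of the grey hinged case and stand them upright in the cream slatted crate, and lay every sample card that is on the table flat on the floor of the case's bays, blisters up and none on top of another, holding the cards by their edges and never touching the blisters. Then lower the lid gently until it is fully shut and, after that, slide the bolt on the side of the case fully home through the lid's staple. Leave the other things on the table alone.

Things in the scene. Friction and masses are not known exactly. Their poses are not given: they have to be found in the camera images.
- case: grey open-topped transit case fixed to the table, outside 238 (x) x 242 (y) x 60 mm high, walls and floor 6 mm, divided by a low cross-shaped rib (6 mm thick, 14 mm above the floor) into four bays of 110 (x) x 112 (y) mm; origin at the centre of its underside, z up, x towards the hinge side (away from the robot); a dark steel ledge 150 x 42 x 35 mm high runs along its -y side and carries the bolt
- bay1 (a point): centre of the inner floor of the bay on the case's -x, +y side; axes as the case
- bay2 (a point): centre of the inner floor of the bay on the case's -x, -y side; axes as the case
- bay3 (a point): centre of the inner floor of the bay on the case's +x, +y side; axes as the case
- bay4 (a point): centre of the inner floor of the bay on the case's +x, -y side; axes as the case
- lid (a joint): angle of the case's lid, rad: 0 shut, about 1.57 upright, 1.9 leaning fully back. It turns about the top of the case's +x wall and its stiff hinge stays where it is left. The lid is a grey plate 238 x 242 x 8 mm, 0.3 kg, with a black finger tab 90 mm wide standing 22 mm out from the middle of its free edge
- lid_hinge (a point): middle of the hinge line, 60 mm above the table at the case's +x wall; fixed to the lid, its -x axis runs along the lid to the free edge, its z axis out of the lid's outer face (up when shut); the underside of the lid is at z 0, the outer face at z = 8 mm
- lid_edge (a point): middle of the lid's free edge, 238 mm from the hinge, in the middle of its thickness
- bolt (a joint): travel of the bolt, m: 0 drawn back (open), 0.05 fully home; it slides along the case's -x direction (towards the robot) and stays where it is left (2 N friction)
- bolt_top (a point): centre of the top of the bolt's black knob, 20 (case x) x 28 (case y) x 42 mm tall, standing on the ledge at the case's -y side; its top is 78 mm above the table
- card1: sample card, a stiff brown card 90 (x) x 50 (y) x 8 mm thick, 50 g, with a raised field of white capsule blisters 70 x 32 mm, 5 mm high, centred on its upper face; origin at the centre of its underside, z up out of the blister face; only its four edges (and the plain margin round the field) may be touched. Two to four cards are present, lying on the table; None if absent
- card2: sample card, a stiff brown card 90 (x) x 50 (y) x 8 mm thick, 50 g, with a raised field of white capsule blisters 70 x 32 mm, 5 mm high, centred on its upper face; origin at the centre of its underside, z up out of the blister face; only its four edges (and the plain margin round the field) may be touched. Two to four cards are present, lying on the table; None if absent
- card3: sample card, a stiff brown card 90 (x) x 50 (y) x 8 mm thick, 50 g, with a raised field of white capsule blisters 70 x 32 mm, 5 mm high, centred on its upper face; origin at the centre of its underside, z up out of the blister face; only its four edges (and the plain margin round the field) may be touched. Two to four cards are present, lying on the table; None if absent
- card4: sample card, a stiff brown card 90 (x) x 50 (y) x 8 mm thick, 50 g, with a raised field of white capsule blisters 70 x 32 mm, 5 mm high, centred on its upper face; origin at the centre of its underside, z up out of the blister face; only its four edges (and the plain margin round the field) may be touched. Two to four cards are present, lying on the table; None if absent
- bin1: empty open-topped blue bin, 70 (x) x 44 (y) x 75 mm tall, walls 3 mm, 80 g, standing in one of the case's bays at the start and rising above its rim; origin at the centre of its underside, z up
- bin2: empty open-topped blue bin, 70 (x) x 44 (y) x 75 mm tall, walls 3 mm, 80 g, standing in one of the case's bays at the start and rising above its rim; origin at the centre of its underside, z up
- crate: cream-yellow slatted open crate fixed to the table, outside 220 (x) x 150 (y) x 65 mm high, walls and floor 5 mm, with 10 mm square posts inside its corners; origin at the centre of its underside, z up
- jar: bystander: amber jar, 72 mm across, 85 mm tall; origin under its centre
- tape: bystander: roll of tape lying flat, 104 mm across, 45 mm tall; origin under its centre
- spray: bystander: white bottle, 66 mm across, 170 mm tall; origin under its centre
- stamp: bystander: black block 50 x 90 x 45 mm; origin under its centre
- scoop_cup: bystander: steel cup, 80 mm across, 85 mm tall; origin under its centre
- docket_pad: bystander: pad of paper 75 x 105 x 30 mm; origin under its centre
Mind the look-alikes: they are no part of the job. What is shaped like the bin2 but orange or pink is not meant.

How it is judged:
By the outcome, as a careful person would: the job done as asked, in the order asked, and still so for the second after the job is handed in, with the robot touching nothing.
Of card1, card2, card3, card4 only 2 to 4 are there at a start; the rules pass over those that are not, and their reading is None.
At some moment in a run one of card1, card2, card3, card4 may be knocked a few centimetres aside while the robot is not near it.
It also fails if it takes over 210 s, if anything falls off the work surface, if the arm or the gripper's body presses on something with over 40 N, if the wrist force passes 120 N, or if a joint passes its speed limit or range.

ROBOT

A 6-joint arm with a two-finger parallel gripper is mounted at the origin on the work surface. World frame = base frame: x ahead of the robot, y to its left, z up, the work surface at z = 0. Lengths are in m, angles in degrees, forces in N, time in s.
With the tool pointing down it reaches from about 0.375 to 0.925 m from the base axis. Payload 5.7 kg.
Tool frame: the origin (TCP) lies at the very end of the fingers, on their centre line; the grasp point (between the pads) lies 19 mm behind it (arm.tcp_to_grasp is the distance from the TCP to the grasp point, in m); z points along the fingers, y is the line along which they close (so a half turn about z gives the same grasp; the last joint's range is limited). The gripper opens to 88 mm and grips with 3 to 60 N. Pads are 20 mm wide; open, the fingers measure 115 mm over their backs; the gripper's body (75 mm by 178 mm) begins 61 mm behind the grasp point.
Start: joints at [58.608, 20.558, 86.54, -0, 72.909, -6.595], TCP at [0.252, 0.545, 0.223] pointing down, gripper open.
Joint ranges: [-170.27, 170.27], [-57.76, 135], [12.27, 136.19], [-55.21, 235.2], [11.17, 155.16], [-170.74, 170.74]. Speed limits (degrees/s): [136.94, 136.94, 180, 180, 180, 180].

INTERFACE

Orientations are given as [roll, pitch, yaw] about the fixed x, y, z axes, in that order (R = Rz(yaw) Ry(pitch) Rx(roll)).
In Python, from workcell import arm gives the robot as it stands.
- The arm moves only by the tool arm_command, never from a script. Its argument "plan" is text: rows parted by semicolons, each of 7 numbers parted by spaces: the shift along the tool's x, y, z as a fraction of full scale, then the turn, a rotation vector about the tool's x, y, z as a fraction of full scale, then the opening, from -1 (shut) to 1 (fully open). A call has 1 to 5 rows; each row is the pose to reach, as a shift and turn from the pose commanded when the call began, along the tool's axes at that moment; what a row does not reach only later rows make up. Full scale, the value 1, is 75 cm for a shift and 45 degrees for a turn. A row lasts 1/8 s, in which the tool goes at most 62.5 mm and 10.7 degrees, less where a joint would pass 70% of its speed; a pose out of reach is approached as far as the arm can. A call with a number of a shift or a turn outside -1 to 1 is refused whole. A call with a gripper value outside its range is refused whole. The fingers move at their own pace and stop on an object; the grip force is fixed at half the most. Time passes only in rows, so rows that repeat a pose let the fingers close. It gives the time, the measured TCP pose, the force, the opening and the grip force at its end, in the units of the state.
- arm.sense(): the state, without advancing time (a new reading comes with each control period).
- arm.camera(name): name is "scene" or "side" or "wrist"; returns a dict with "pixels" (420x560x3 uint8, blue, green, red), "K" (3x3 intrinsics, pixels), "T" (4x4, takes a point from camera to world coordinates); the wrist camera has in their place "mount" (4x4, takes a point from camera to tool coordinates, whose origin is the TCP and whose axes are the flange's). Camera axes: x right, y down, z forward; pixel columns grow to the right and rows downward; lengths in m; the calibration is good to about 2 mm. A picture is of the moment at which its call begins: read the wrist's pose just before it. There is no depth.
- arm.hand_in(): hands the job in; it is judged then, once.
The state is a dict: "clock": time; "q": joint angles; "dq": joint speeds; "tau": joint torques, N m; "eef_pos": TCP position; "ee_rot": TCP orientation; "ft_force": force on the tool from outside, world axes, zero at the start; "ft_torque": the same for the moment, N m; "opening": opening from 0.0 (shut) to 1.0 (fully open); "finger_force": force on a finger pad.
Only numpy, scipy, OpenCV 4.12 (cv2) and the standard library are available. Lean on these libraries where they do the work, as an engineer would, in place of code of your own. Each camera call takes 0.05 s, during which the arm holds its last target. There are 200 camera calls.

## Working session

There is one attempt and no reset: what is moved stays moved. The work goes in short steps, Python scripts to look and compute and a tool call to move; the robot and the scene stay as the last step left them, time stands still between calls to the robot, and variables do not carry over. Pictures are saved under pics/ and viewed, at most 14 in all, crops included, and the job is handed in when it is done.

Besides the shell and the picture viewer there is one more tool, called by a JSON object that holds its "fn" and its "kwargs". arm_command: Moves the arm, as the interface text tells. Shift numbers are shares of 75 cm and turn numbers shares of 45 degrees, none past 1 either way. Its arguments: {"type":"object","properties":{"plan":{"type":"string"}},"required":["plan"]}

```bash
ls; mkdir -p pics
python3 - <<'E'
from workcell import arm
import cv2
print(arm.sense())
for n in("scene","side","wrist"):
    c=arm.camera(n); cv2.imwrite(f"pics/{n}0.png",c["pixels"]); print(n,c["K"],c.get("T",c.get("mount")))
E
```

```text
pics
{'clock': 0.0, 'q': array([ 5.86080002e+01,  2.05984400e+01,  8.65982582e+01, -5.72506986e-04,
        7.29094037e+01, -6.59134484e+00]), 'dq': array([ 0.07332244, -0.12026257, -0.06244955, -0.08249632,  0.11188993,
       -0.0099481 ]), 'tau': array([ 1.65905476e-03, -5.15365005e+01, -2.70733988e+01,  6.77116262e-02,
        3.46879684e-02, -1.08315874e-04]), 'eef_pos': array([0.25129146, 0.54407728, 0.22180921]), 'ee_rot': array([-1.79894537e+02, -1.16358207e-02,  1.55199503e+02]), 'ft_force': array([0.23618109, 0.19616881, 0.43140723]), 'ft_torque': array([0.03855366, 0.01190548, 0.00564688]), 'finger_force': 0.0, 'opening': 1.0003993653056171}
scene [[542.47460743   0.         268.3062983 ]
 [  0.         542.47460743 202.05915172]
 [  0.           0.           1.        ]] [[-0.87527122  0.35057067 -0.33316738  1.00306653]
 [ 0.48359645  0.6428098  -0.59407915  0.83573186]
 [ 0.00589653 -0.68109894 -0.73216765  1.09002271]
 [ 0.          0.          0.          1.        ]]
side [[451.02928178   0.         285.02253815]
 [  0.         451.02928178 206.58213844]
 [  0.           0.           1.        ]] [[ 0.78711299 -0.36759386  0.49530586 -0.05397455]
 [-0.61678134 -0.46148617  0.63766079 -0.70705034]
 [-0.00582338 -0.80740651 -0.5899668   0.74107522]
 [ 0.          0.          0.          1.        ]]
wrist [[312.733551     0.         282.36305319]
 [  0.         312.733551   211.57663874]
 [  0.           0.           1.        ]] [[-7.44279536e-04 -9.66388921e-01 -2.57083450e-01  6.91880489e-02]
 [ 9.99999656e-01 -8.13704356e-04  1.63665123e-04 -2.79506645e-04]
 [-3.67354085e-04 -2.57083240e-01  9.66389193e-01 -1.61472694e-01]
 [ 0.00000000e+00  0.00000000e+00  0.00000000e+00  1.00000000e+00]]
```

View pics/scene0.png

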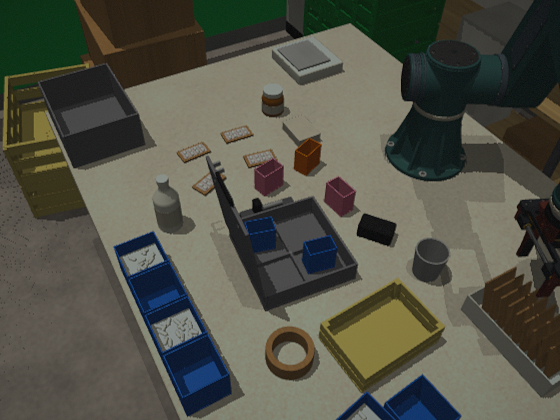

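View pics/side0.png

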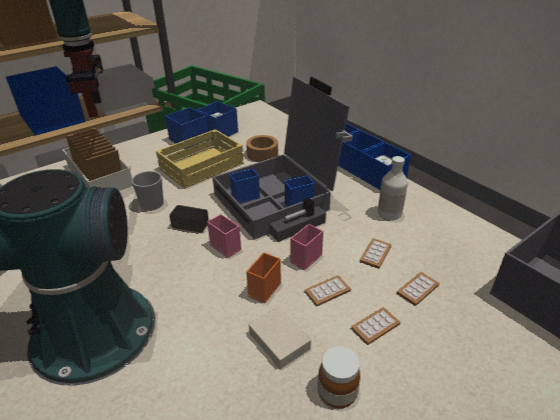

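```bash
cat > h.py <<'E'
from workcell import arm
import cv2, numpy as np
from scipy.spatial.transform import Rotation as Ro
def ray(c,u,v,T=None):
    T=c["T"] if T is None else T
    d=T[:3,:3]@np.linalg.inv(c["K"])@[u,v,1.]
    return T[:3,3],d
def plane(c,u,v,z,T=None):
    o,d=ray(c,u,v,T); return o+d*(z-o[2])/d[2]
def proj(c,p,T=None):
    T=c["T"] if T is None else T
    q=c["K"]@(T[:3,:3].T@(np.asarray(p)-T[:3,3])); return q[:2]/q[2]
def mask(img,lo,hi):
    m=cv2.inRange(cv2.cvtColor(img,cv2.COLOR_BGR2HSV),lo,hi)
    return m
def blobs(m,amin=80):
    cs,_=cv2.findContours(m,cv2.RETR_EXTERNAL,cv2.CHAIN_APPROX_NONE)
    return [c[:,0,:] for c in cs if cv2.contourArea(c)>amin]
def rect(c,cont,z,T=None):
    """min-area rectangle, on plane z, of an image contour: centre, long side, short side, long-axis yaw"""
    P=np.array([plane(c,u,v,z,T)[:2] for u,v in cont],np.float32)
    (x,y),(w,h),a=cv2.minAreaRect(P*1000)
    if w<h: w,h,a=h,w,a+90
    return np.round([x,y,w,h,(a+90)%180-90],1)
def wristT(c,s):
    T=np.eye(4);T[:3,:3]=Ro.from_euler("xyz",s["ee_rot"],degrees=True).as_matrix();T[:3,3]=s["eef_pos"]
    return T@c["mount"]
def cards(name):
    c=arm.camera(name);m=mask(c["pixels"],(5,70,70),(22,255,255))
    return c,[(b.mean(0).round(),rect(c,b,.008)) for b in blobs(m,60)]
E
python3 - <<'E'
from h import *
for n in("scene","side"):
    c,r=cards(n);print(n)
    for b,q in r: print(b,q)
    m=mask(c["pixels"],(105,120,40),(125,255,255))
    for b in blobs(m): print("blue",b.mean(0).round(),cv2.boundingRect(b),rect(c,b,.081))
    cv2.imwrite(f"pics/z{n}.png",cv2.resize(c["pixels"][(150 if n=="scene" else 70):(400 if n=="scene" else 250),(200 if n=="scene" else 140):(460 if n=="scene" else 380)],None,fx=3,fy=3,interpolation=cv2.INTER_CUBIC)[:600,:800] )
E
```

```text
scene
[288. 349.] [679.7 359.8 106.5 105.2  20.5]
[202. 185.] [ 627.4 -190.    74.2   50.1   24.1]
[258. 157.] [ 446.2 -211.9   91.3   50.2   -8. ]
[193. 151.] [ 607.5 -331.7   91.7   51.5    4.1]
[303. 156.] [ 324.8 -159.1  160.2   67.8   38.9]
[236. 133.] [ 458.  -343.8   91.7   51.6   -3.5]
[551. 110.] [-490.3   30.7  131.2   67.7   41. ]
[97. 31.] [  664.7 -1194.5   465.9    80.7   -84.3]
blue [398. 406.] (336, 375, 125, 45) [576.9 575.8 232.1  86.  -28.8]
blue [319. 254.] (302, 235, 36, 39) [518.7 216.9  92.3  91.7  78.3]
blue [172. 322.] (114, 232, 117, 184) [886.  193.1 452.9 105.9  90. ]
blue [261. 233.] (244, 216, 32, 37) [607.4 100.3 101.2  71.4  75. ]
side
[342. 382.] [ 313.  -394.    72.    40.1  -38.3]
[375. 325.] [ 455.1 -347.8   93.1   52.9   -3.4]
[327. 290.] [ 443.6 -216.4   92.7   54.5   -8.3]
[418. 288.] [ 604.5 -335.5   95.    52.     4. ]
[264. 277.] [359.1 -94.3 139.5  90.2  22.8]
[375. 253.] [ 616.7 -197.8   97.8   50.4   23.3]
[265. 146.] [732.4 407.9 154.7 111.4 -83.8]
[198. 159.] [522.5 479.  287.1 261.4   3. ]
[ 11. 128.] [  80.8 1091.3  135.7   97.7   89.2]
[ 10. 117.] [  95.9 1188.7   99.8   69.5   86.4]
[ 81. 127.] [300.9 962.4 605.6 194.5   5.6]
[30. 50.] [ 385.8 2029.9  314.3  276.5  -11. ]
[117.  27.] [ 928.3 2237.3  682.2  421.9   82.4]
blue [298. 190.] (285, 175, 30, 31) [577.9  42.7 139.8  77.7  51.9]
blue [245. 185.] (229, 168, 31, 35) [479.8 151.8 159.5  78.   61.9]
blue [375. 156.] (338, 123, 73, 67) [845.8  81.2 338.3 210.3  89.9]
blue [202. 121.] (165, 101, 73, 42) [591.9 572.7 279.1 243.7  68.7]
blue [ 46. 100.] (7, 67, 78, 68) [ 232.5 1128.4  654.1  213.6   83.6]
```

View pics/zscene.png

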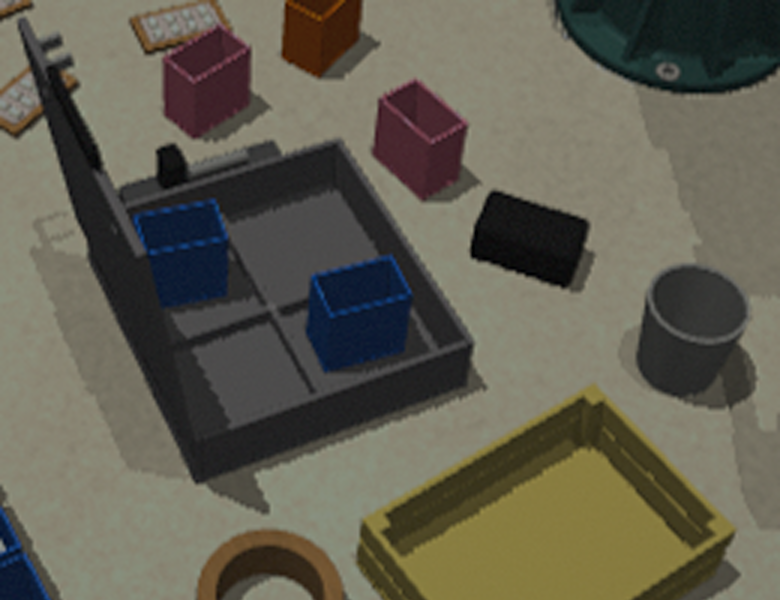

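View pics/zside.png

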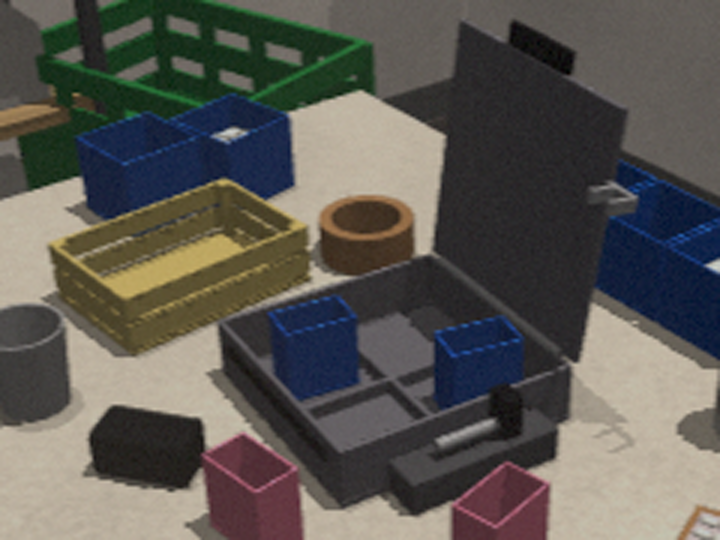

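```bash
cat > t.py <<'E'
from h import *
S=arm.camera("scene");D=arm.camera("side")
def tri(a,b):
    (o1,d1),(o2,d2)=ray(S,*a),ray(D,*b)
    t=np.linalg.lstsq(np.c_[d1,-d2],o2-o1,rcond=None)[0]
    p,q=o1+d1*t[0],o2+d2*t[1]
    return (p+q)/2*1000,np.linalg.norm(p-q)*1000
zs=lambda u,v:(200+u/3,150+v/3); zd=lambda u,v:(140+u/3,70+v/3)
E
python3 - <<'E'
from t import *
np.set_printoptions(precision=1,suppress=True)
def show(n,s,d,z):
    for a,b in zip(s,d):
        print(n, *([plane(S,*zs(*a),z)[:2]*1000] if a else [None]), *([plane(D,*zd(*b),z)[:2]*1000] if b else [None]), *(tri(zs(*a),zd(*b)) if a and b else []))
show("case",[(340,142),(470,345),None,None],[(343,480),(222,322),(435,256),(568,362)],.06)
show("bayA",[(398,257),(411,298),(322,321),(308,278)],[(280,335),(270,308),(343,297),(357,326)],.081)
show("bayB",[(220,200),(227,242),(140,252),(135,212)],[(445,360),(436,334),(510,318),(522,347)],.081)
show("crate",[(595,388),(732,532),(362,525)],[(127,300),(53,243),(308,233)],.065)
show("crate4",[None],[(222,182)],.065)
show("lidtop",[(22,20)],[(625,110)],.3)
show("knob",[(170,148)],[(508,393)],.078)
E
```

```text
case [422.8  41.6] [401.9   0.1] [413.5  23.7  39. ] 6.095496376312448
case [450.  275.4] [447.5 263.4] [449.5 271.9  55.2] 4.443715725593336
case None [680.2 236.4]
case None [655.6  12. ]
bayA [461.4 187.7] [461.5 182.2] [461.8 185.8  79.2] 3.0919689369464396
bayA [475.5 227.3] [479.2 226.6] [477.4 226.9  81.7] 3.4499348017330957
bayA [548.6 213. ] [543.  200.5] [547.1 208.9  75.4] 2.411556363924854
bayA [536.  171.5] [524.1 151.4] [532.1 164.6  71.2] 1.5703211058563231
bayB [556.9  66.3] [552.2  58.8] [555.4  63.2  77.3] 0.5150919122218066
bayB [574.  108.4] [571.8  96.4] [574.  103.4  76.3] 5.0771737367003436
bayB [640.5  84. ] [641.   75.4] [641.4  79.9  78.1] 5.442583613205428
bayB [624.5  44.3] [618.1  32.5] [623.   39.2  75.3] 1.75429474271246
crate [392.6 357. ] [393.1 346.8] [393.4 354.4  61.8] 5.589187686336957
crate [384.4 502. ] [386.3 494.4] [385.9 500.4  63.2] 5.207812033089177
crate [611.8 371. ] [601.8 348.9] [609.7 365.5  55.2] 3.97972301505052
crate4 None [592.4 505.1]
lidtop [694.3  14.9] [681.9  -7.5] [692.5   5.  292.2] 3.815518965125129
knob [564.1  -8. ] [565.7  -9.9] [564.8  -9.1  77.7] 2.3369505326138227
```

```bash
cat >> h.py <<'E'
def rows(wps,start=None,ocmd=None):
    """print the legs (shift fractions in tool axes at each leg's start, turn fraction, rows needed) through waypoints x,y,z[mm],yaw[deg], tool down"""
    s=arm.sense(); p=s["eef_pos"]*1000; yaw=s["ee_rot"][2]
    if start is not None: p,yaw=np.array(start[:3],float),start[3]
    for w in wps:
        q=np.array(w[:3],float); dy=(w[3]-yaw+180)%360-180
        n=max(1,int(np.ceil(max(np.linalg.norm(q-p)/285,abs(dy)/48))))
        for i in range(n):
            R=Ro.from_euler("xyz",[180,0,yaw],degrees=True)
            d=R.inv().apply((q-p)/n)
            print(np.round(d/750,3),"turn z",round(-dy/n/45,3),"rows",round(max(np.linalg.norm(d)/62.5,abs(dy/n)/10.7),1))
            yaw+=dy/n
        p=q
E
python3 - <<'E'
from h import *
rows([(500,150,330,172)])
E
```

```text
[-0.261 -0.169 -0.072] turn z -0.187 rows 3.8
[-0.233 -0.206 -0.072] turn z -0.187 rows 3.8
```

{"fn": "arm_command", "kwargs": {"plan": "-0.261 -0.169 -0.072 0 0 -0.187 1; -0.261 -0.169 -0.072 0 0 -0.187 1; -0.261 -0.169 -0.072 0 0 -0.187 1; -0.261 -0.169 -0.072 0 0 -0.187 1; -0.261 -0.169 -0.072 0 0 -0.187 1"}}

```text
clock: 0.98
eef_pos: [0.3783, 0.3454, 0.2778]
ee_rot: [179.9, 0.1, 163.4]
ft_force: [-0.9, 0.5, 0.7]
opening: 0.998
finger_force: 0.0
```

{"fn": "arm_command", "kwargs": {"plan": "-0.233 -0.206 -0.072 0 0 -0.187 1; -0.233 -0.206 -0.072 0 0 -0.187 1; -0.233 -0.206 -0.072 0 0 -0.187 1; -0.233 -0.206 -0.072 0 0 -0.187 1; -0.233 -0.206 -0.072 0 0 -0.187 1"}}

```text
clock: 1.6
eef_pos: [0.5023, 0.1485, 0.3311]
ee_rot: [180.0, 0.1, 171.8]
ft_force: [-0.2, 0.7, -0.8]
opening: 0.999
finger_force: 0.0
```

```bash
cat > v.py <<'E'
from h import *
import sys
s=arm.sense();c=arm.camera("wrist");T=wristT(c,s)
print(s["clock"],s["eef_pos"].round(4),s["ee_rot"].round(2))
cv2.imwrite(f"pics/{sys.argv[1]}.png",c["pixels"]); np.savez(f"{sys.argv[1]}.npz",T=T,K=c["K"],im=c["pixels"])
E
python3 v.py w1
```

```text
1.6 [0.5023 0.1485 0.3311] [1.7999e+02 1.0000e-01 1.7183e+02]
```

View pics/w1.png

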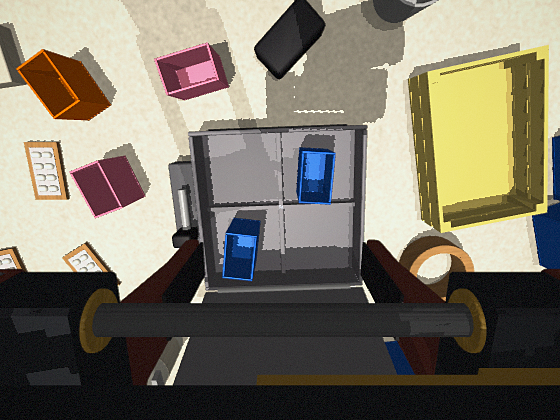

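Run:
```python
from h import *
f=np.load("w1.npz");c={"K":f["K"]};T=f["T"];im=f["im"]
cv2.imwrite("pics/w1z.png",cv2.resize(im[115:300,170:375],None,fx=3.2,fy=3.2,interpolation=cv2.INTER_CUBIC))
for n,z,pts in(("case",.06,[(190,134),(367,127),(362,287)]),("crate",.065,[(412,84),(435,231),(547,50)])):
    print(n,[(plane(c,*p,z,T)[:2]*1000).round(1) for p in pts])
m=mask(im,(105,120,40),(125,255,255))
for b in blobs(m): print("blue",b.mean(0).round(),rect(c,b,.081,T))
```

```text
case [array([423.7,  34.3]), array([448.6, 270.1]), array([683.9, 245.1])]
crate [array([403.7, 329.5]), array([606.9, 355.1]), array([388. , 497.2])]
blue [399. 359.] [804.3 286.2  76.5  24.2  21.2]
blue [241. 250.] [589.   75.7  92.6  47.  -14.9]
blue [549. 236.] [634.5 500.6  98.5  36.1   4.7]
blue [315. 176.] [501.  191.9  74.2  47.8 -11.1]
blue [556. 168.] [537.3 506.2  86.5   8.9   4.7]
```

View pics/w1z.png

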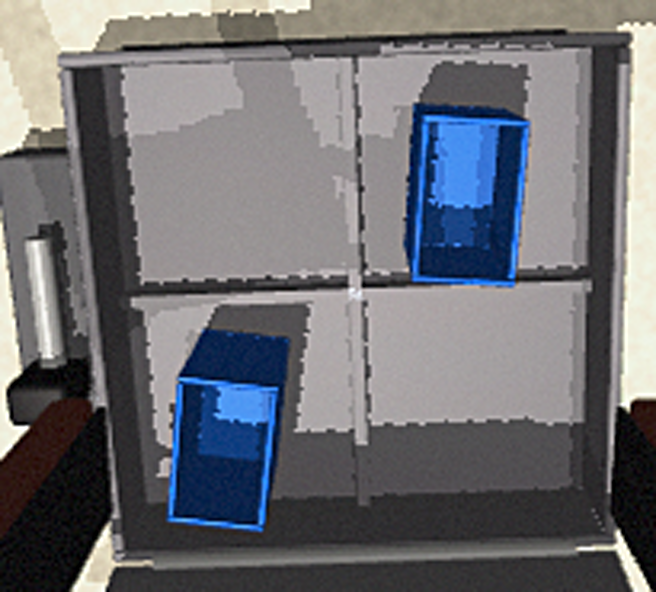

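Run:
```python
from h import *
f=np.load("w1.npz");c={"K":f["K"]};T=f["T"]
for n,z,pts in(("A",.081,[(423,115),(527,122),(515,285),(412,280)]),("B",.081,[(180,377),(277,384),(263,528),(168,521)]),("case",.06,[(62,55),(630,38),(618,548),(118,558)])):
    P=np.array([plane(c,170+a/3.2,115+b/3.2,z,T)[:2]*1000 for a,b in pts])
    l=P[3]-P[0]+P[2]-P[1];print(n,P.round(1).tolist(),P.mean(0).round(1),np.linalg.norm(np.diff(P,axis=0),axis=1).round(1),"yaw",np.degrees(np.arctan2(l[1],l[0])).round(1))
# lid angle
```

```text
A [[465.8, 179.4], [474.6, 220.8], [541.5, 208.9], [533.1, 166.1]] [503.8 193.8] [42.3 68.  43.7] yaw -10.6
B [[561.6, 60.9], [570.8, 102.0], [637.8, 84.5], [628.2, 42.6]] [599.6  72.5] [42.1 69.2 42.9] yaw -15.0
case [[421.3, 34.0], [448.4, 270.0], [682.9, 246.9], [653.8, 9.3]] [551.6 140. ] [237.6 235.6 239.4] yaw -5.8
```

Run:
```python
from h import *
rows([(504,194,140,169.4),(504,194,45,169.4),(504,194,190,169.4),(447.5,427.5,190,183),(447.5,427.5,46,183)])
```

```text
[0.004 0.059 0.254] turn z 0.056 rows 3.1
[ 0.    -0.     0.127] turn z -0.0 rows 1.5
[-0.     0.    -0.193] turn z -0.0 rows 2.3
[0.131 0.292 0.   ] turn z -0.302 rows 3.8
[ 0.    -0.     0.192] turn z -0.0 rows 2.3
```

{"fn": "arm_command", "kwargs": {"plan": "0.004 0.059 0.254 0 0 0.056 0.36; 0.004 0.059 0.254 0 0 0.056 0.36; 0.004 0.059 0.254 0 0 0.056 0.36; 0.004 0.059 0.254 0 0 0.056 0.36; 0.004 0.059 0.254 0 0 0.056 0.36"}}

```text
clock: 2.28
eef_pos: [0.5031, 0.1952, 0.1407]
ee_rot: [-180.0, -0.0, 169.6]
ft_force: [0.9, 0.3, 0.2]
opening: 0.679
finger_force: 0.0
```

{"fn": "arm_command", "kwargs": {"plan": "0 0 0.06 0 0 0 0.36; 0 0 0.1 0 0 0 0.36; 0 0 0.127 0 0 0 0.36; 0 0 0.127 0 0 0 0.36"}}

```text
clock: 2.78
eef_pos: [0.5045, 0.1944, 0.0462]
ee_rot: [180.0, 0.1, 169.5]
ft_force: [-0.2, -0.6, 0.9]
opening: 0.679
finger_force: 0.0
```

{"fn": "arm_command", "kwargs": {"plan": "0 0 0 0 0 0 -1; 0 0 0 0 0 0 -1; 0 0 0 0 0 0 -1; 0 0 0 0 0 0 -1; 0 0 0 0 0 0 -1"}}

```text
clock: 3.4
eef_pos: [0.5049, 0.1945, 0.0467]
ee_rot: [179.9, 0.2, 169.5]
ft_force: [-0.3, -0.2, 8.4]
opening: 0.499
finger_force: 30.0
```

{"fn": "arm_command", "kwargs": {"plan": "0 0 -0.05 0 0 0 -1; 0 0 -0.12 0 0 0 -1; 0 0 -0.193 0 0 0 -1; 0 0 -0.193 0 0 0 -1"}}

```text
clock: 3.9
eef_pos: [0.5069, 0.1951, 0.1949]
ee_rot: [179.8, 0.5, 169.5]
ft_force: [0.4, -0.4, -1.1]
opening: 0.503
finger_force: 29.9
```

{"fn": "arm_command", "kwargs": {"plan": "0.131 0.292 0 0 0 -0.302 -1; 0.131 0.292 0 0 0 -0.302 -1; 0.131 0.292 0 0 0 -0.302 -1; 0.131 0.292 0 0 0 -0.302 -1; 0.131 0.292 0 0 0 -0.302 -1"}}

```text
clock: 4.53
eef_pos: [0.4449, 0.4305, 0.1885]
ee_rot: [180.0, -0.1, -176.7]
ft_force: [-0.2, -0.2, -1.1]
opening: 0.498
finger_force: 29.9
```

{"fn": "arm_command", "kwargs": {"plan": "0 0 0.07 0 0 0 -1; 0 0 0.13 0 0 0 -1; 0 0 0.17 0 0 0 -1; 0 0 0.185 0 0 0 -1; 0 0 0.185 0 0 0 -1"}}

```text
clock: 5.15
eef_pos: [0.4465, 0.4265, 0.0504]
ee_rot: [-179.9, -0.1, -176.9]
ft_force: [-1.1, -0.3, -0.0]
opening: 0.497
finger_force: 29.9
```

{"fn": "arm_command", "kwargs": {"plan": "0 0 0.003 0 0 0 -1; 0 0 0.006 0 0 0 -1; 0 0 0.006 0 0 0 -1"}}

```text
clock: 5.52
eef_pos: [0.4469, 0.4276, 0.047]
ee_rot: [180.0, 0.0, -176.9]
ft_force: [-1.1, -0.2, -0.5]
opening: 0.498
finger_force: 29.9
```

{"fn": "arm_command", "kwargs": {"plan": "0 0 0 0 0 0 0.36; 0 0 0 0 0 0 0.36; 0 0 0 0 0 0 0.36; 0 0 -0.06 0 0 0 0.36; 0 0 -0.14 0 0 0 0.36"}}

```text
clock: 6.15
eef_pos: [0.4455, 0.4265, 0.1509]
ee_rot: [-179.9, -0.2, -176.9]
ft_force: [1.0, -0.0, -0.0]
opening: 0.683
finger_force: 0.0
```

Run:
```python
from h import *
rows([(600,72.5,160,165),(600,72.5,45,165),(600,72.5,190,165),(547.5,432.5,190,183),(547.5,432.5,47,183)])
```

```text
[-0.09  -0.241 -0.006] turn z 0.201 rows 3.1
[-0.127 -0.224 -0.006] turn z 0.201 rows 3.1
[ 0.    -0.     0.153] turn z -0.0 rows 1.8
[ 0.     0.    -0.193] turn z -0.0 rows 2.3
[0.096 0.223 0.   ] turn z -0.2 rows 2.9
[0.06  0.235 0.   ] turn z -0.2 rows 2.9
[ 0.    -0.     0.191] turn z -0.0 rows 2.3
```

{"fn": "arm_command", "kwargs": {"plan": "-0.09 -0.241 -0.006 0 0 0.201 0.36; -0.09 -0.241 -0.006 0 0 0.201 0.36; -0.09 -0.241 -0.006 0 0 0.201 0.36; -0.09 -0.241 -0.006 0 0 0.201 0.36"}}

```text
clock: 6.65
eef_pos: [0.5255, 0.2471, 0.1562]
ee_rot: [-180.0, 0.1, 173.8]
ft_force: [-0.2, 0.2, 0.0]
opening: 0.683
finger_force: 0.0
```

{"fn": "arm_command", "kwargs": {"plan": "-0.127 -0.224 -0.006 0 0 0.201 0.36; -0.127 -0.224 -0.006 0 0 0.201 0.36; -0.127 -0.224 -0.006 0 0 0.201 0.36; -0.127 -0.224 -0.006 0 0 0.201 0.36; -0.127 -0.224 -0.006 0 0 0.201 0.36"}}

```text
clock: 7.28
eef_pos: [0.6008, 0.0743, 0.1601]
ee_rot: [180.0, -0.1, 165.0]
ft_force: [0.3, 0.8, -0.7]
opening: 0.679
finger_force: 0.0
```

Run:
```python
from h import *
rows([(600,72.5,160,165),(600,72.5,45,165)])
```

```text
[ 0.    -0.003  0.   ] turn z -0.001 rows 0.0
[-0.    -0.     0.153] turn z -0.0 rows 1.8
```

{"fn": "arm_command", "kwargs": {"plan": "0 -0.002 0.05 0 0 0 0.36; 0 -0.002 0.1 0 0 0 0.36; 0 -0.002 0.135 0 0 0 0.36; 0 -0.002 0.152 0 0 0 0.36; 0 -0.002 0.152 0 0 0 0.36"}}

```text
clock: 7.9
eef_pos: [0.5998, 0.0735, 0.0459]
ee_rot: [-180.0, -0.1, 165.1]
ft_force: [-0.1, -0.1, -0.1]
opening: 0.683
finger_force: 0.0
```

{"fn": "arm_command", "kwargs": {"plan": "0 0 0 0 0 0 -1; 0 0 0 0 0 0 -1; 0 0 0 0 0 0 -1; 0 0 0 0 0 0 -1; 0 0 0 0 0 0 -1"}}

```text
clock: 8.52
eef_pos: [0.6017, 0.0723, 0.0476]
ee_rot: [180.0, 0.1, 165.0]
ft_force: [-0.8, 0.7, 7.2]
opening: 0.503
finger_force: 30.0
```

{"fn": "arm_command", "kwargs": {"plan": "0 0 -0.05 0 0 0 -1; 0 0 -0.12 0 0 0 -1; 0 0 -0.193 0 0 0 -1; 0 0 -0.193 0 0 0 -1"}}

```text
clock: 9.02
eef_pos: [0.6043, 0.0721, 0.1962]
ee_rot: [179.9, 0.5, 165.0]
ft_force: [0.1, 0.4, -1.1]
opening: 0.498
finger_force: 30.0
```

{"fn": "arm_command", "kwargs": {"plan": "0.096 0.223 0 0 0 -0.2 -1; 0.096 0.223 0 0 0 -0.2 -1; 0.096 0.223 0 0 0 -0.2 -1; 0.096 0.223 0 0 0 -0.2 -1"}}

```text
clock: 9.52
eef_pos: [0.5726, 0.2558, 0.1896]
ee_rot: [180.0, -0.1, 174.3]
ft_force: [0.6, -0.1, -0.8]
opening: 0.505
finger_force: 30.0
```

{"fn": "arm_command", "kwargs": {"plan": "0.06 0.235 0 0 0 -0.2 -1; 0.06 0.235 0 0 0 -0.2 -1; 0.06 0.235 0 0 0 -0.2 -1; 0.06 0.235 0 0 0 -0.2 -1; 0.06 0.235 0 0 0 -0.2 -1"}}

```text
clock: 10.15
eef_pos: [0.548, 0.4307, 0.1899]
ee_rot: [-179.9, -0.1, -177.0]
ft_force: [-0.3, -0.5, -0.6]
opening: 0.502
finger_force: 30.0
```

{"fn": "arm_command", "kwargs": {"plan": "0 0 0.07 0 0 0 -1; 0 0 0.13 0 0 0 -1; 0 0 0.17 0 0 0 -1; 0 0 0.19 0 0 0 -1; 0 0 0.19 0 0 0 -1"}}

```text
clock: 10.78
eef_pos: [0.5487, 0.4306, 0.0482]
ee_rot: [-179.9, -0.0, -177.1]
ft_force: [0.7, 0.5, -0.6]
opening: 0.499
finger_force: 30.0
```

{"fn": "arm_command", "kwargs": {"plan": "0 0 0 0 0 0 0.36; 0 0 0 0 0 0 0.36; 0 0 0 0 0 0 0.36; 0 0 -0.06 0 0 0 0.36; 0 0 -0.14 0 0 0 0.36"}}

```text
clock: 11.4
eef_pos: [0.5469, 0.4317, 0.1531]
ee_rot: [-179.9, -0.2, -177.0]
ft_force: [0.9, 0.0, 0.7]
opening: 0.682
finger_force: 0.0
```

Run:
```python
from h import *
rows([(500,-230,330,180)])
c,_=cards("side");cv2.imwrite("pics/s2.png",c["pixels"])
```

```text
[ 0.036 -0.293 -0.079] turn z 0.022 rows 3.7
[ 0.031 -0.293 -0.079] turn z 0.022 rows 3.7
[ 0.026 -0.294 -0.079] turn z 0.022 rows 3.7
```

View pics/s2.png

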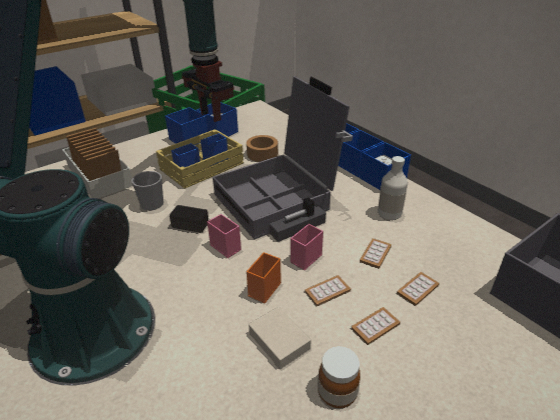

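Both bins stand in the crate (px ~185,155 and 213,147) and the case is empty; four cards lie at about (327,290), (375,325), (418,288), (375,253). Next I'll go over the cards.

{"fn": "arm_command", "kwargs": {"plan": "0.036 -0.293 -0.079 0 0 0.022 0.36; 0.036 -0.293 -0.079 0 0 0.022 0.36; 0.036 -0.293 -0.079 0 0 0.022 0.36; 0.036 -0.293 -0.079 0 0 0.022 0.36; 0.036 -0.293 -0.079 0 0 0.022 0.36"}}

```text
clock: 12.08
eef_pos: [0.5332, 0.2093, 0.2143]
ee_rot: [-180.0, 0.1, -178.2]
ft_force: [0.7, 1.1, 0.8]
opening: 0.679
finger_force: 0.0
```

{"fn": "arm_command", "kwargs": {"plan": "0.031 -0.293 -0.079 0 0 0.022 0.36; 0.031 -0.293 -0.079 0 0 0.022 0.36; 0.031 -0.293 -0.079 0 0 0.022 0.36; 0.031 -0.293 -0.079 0 0 0.022 0.36; 0.031 -0.293 -0.079 0 0 0.022 0.36"}}

```text
clock: 12.7
eef_pos: [0.5183, -0.0104, 0.273]
ee_rot: [-180.0, 0.1, -179.1]
ft_force: [-0.3, 0.8, -0.9]
opening: 0.679
finger_force: 0.0
```

{"fn": "arm_command", "kwargs": {"plan": "0.026 -0.294 -0.079 0 0 0.022 0.36; 0.026 -0.294 -0.079 0 0 0.022 0.36; 0.026 -0.294 -0.079 0 0 0.022 0.36; 0.026 -0.294 -0.079 0 0 0.022 0.36; 0.026 -0.294 -0.079 0 0 0.022 0.36"}}

```text
clock: 13.32
eef_pos: [0.503, -0.2309, 0.3315]
ee_rot: [-180.0, 0.1, 179.9]
ft_force: [0.6, 1.3, 0.3]
opening: 0.681
finger_force: 0.0
```

```bash
python3 v.py w2
cat > wc.py <<'E'
from h import *
def wcards():
    s=arm.sense();c=arm.camera("wrist");T=wristT(c,s)
    m=mask(c["pixels"],(5,70,60),(22,255,255))
    print(s["clock"],s["eef_pos"].round(4),s["ee_rot"][2].round(1))
    for b in blobs(m,100): print("w",b.mean(0).round(),cv2.boundingRect(b),rect(c,b,.008,T))
def fixed():
    for n in("scene","side"):
        for b,q in cards(n)[1]:
            if 400<q[0]<700 and q[1]<-100 and q[3]>35 and q[2]<130: print(n,b,q)
if __name__=="__main__": wcards();fixed()
E
python3 wc.py
```

```text
13.325 [ 0.503  -0.2309  0.3315] [-1.7997e+02  8.0000e-02  1.7993e+02]
13.375 [ 0.5026 -0.2291  0.3309] -180.0
w [417. 324.] (411, 293, 12, 60) [767.1   8.8 121.1  18.6   6.9]
w [147. 324.] (143, 293, 13, 60) [ 766.3 -466.3  120.8   21.2   -5.2]
w [302. 244.] (278, 216, 48, 57) [ 619.  -197.4   89.6   50.2   23.2]
w [218. 231.] (199, 211, 37, 52) [ 606.2 -335.4   89.6   49.8    4.1]
w [204. 143.] (188, 113, 34, 62) [ 456.7 -347.6   89.9   49.3   -4. ]
w [291. 136.] (271, 104, 42, 65) [ 445.5 -215.9   89.8   50.    -8.4]
w [364.  53.] (333, 12, 62, 80) [ 330.  -116.3   83.4   70.8   22.6]
w [153.  31.] (122, 0, 49, 50) [ 301.5 -409.9   75.6   42.   -54. ]
scene [202. 185.] [ 628.  -189.8   75.7   50.1   24.1]
scene [193. 151.] [ 607.5 -331.6   91.7   51.7    4.1]
scene [236. 133.] [ 457.9 -343.9   91.8   51.    -3. ]
side [374. 326.] [ 455.  -347.7   93.1   52.9   -3.5]
side [326. 290.] [ 443.3 -216.2   93.2   54.6   -8.5]
side [417. 288.] [ 604.  -335.5   95.9   52.     4. ]
side [375. 253.] [ 616.6 -197.8   97.9   50.4   23.3]
```

View pics/w2.png

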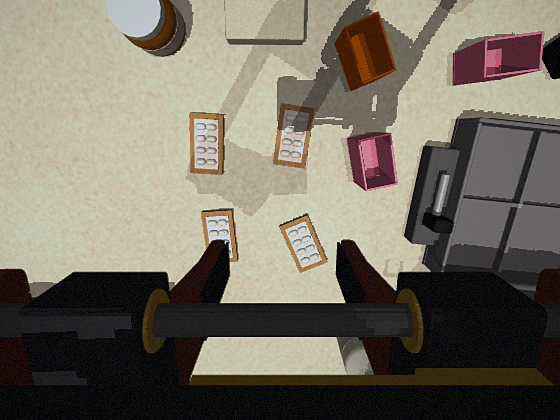

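Run:
```python
from h import *
rows([(619,-197.4,100,203.2),(619,-197.4,3,203.2),(619,-197.4,150,203.2),(603.5,75.3,150,174),(603.5,75.3,10,174)])
```

```text
[-0.156  0.04   0.307] turn z -0.512 rows 4.2
[ 0.    -0.     0.129] turn z -0.0 rows 1.6
[-0.     0.    -0.196] turn z -0.0 rows 2.4
[-0.124  0.342  0.   ] turn z 0.649 rows 4.4
[ 0.    -0.     0.187] turn z -0.0 rows 2.2
```

{"fn": "arm_command", "kwargs": {"plan": "-0.156 0.04 0.307 0 0 -0.512 0.36; -0.156 0.04 0.307 0 0 -0.512 0.36; -0.156 0.04 0.307 0 0 -0.512 0.36; -0.156 0.04 0.307 0 0 -0.512 0.36; -0.156 0.04 0.307 0 0 -0.512 0.36"}}

```text
clock: 14.15
eef_pos: [0.6171, -0.1959, 0.0965]
ee_rot: [179.6, -0.3, -156.7]
ft_force: [-0.6, -0.2, 0.4]
opening: 0.682
finger_force: 0.0
```

{"fn": "arm_command", "kwargs": {"plan": "0 0 0 0 0 0 0.36; 0 0 0 0 0 0 0.36"}}

```text
clock: 14.4
eef_pos: [0.6194, -0.2, 0.1037]
ee_rot: [-179.9, 0.1, -156.9]
ft_force: [0.2, -0.6, 0.2]
opening: 0.68
finger_force: 0.0
```

Run:
```python
from wc import *
rows([(619,-197.4,100,203.2),(619,-197.4,3,203.2)]); fixed()
```

```text
[-0.001  0.003  0.005] turn z -0.002 rows 0.1
[ 0.    -0.     0.129] turn z -0.0 rows 1.6
scene [202. 187.] [ 640.  -184.9   51.1   49.8  -66.1]
scene [258. 157.] [ 446.1 -212.4   91.1   51.2   -8.4]
scene [193. 152.] [ 606.8 -331.7   93.1   51.5    4.1]
side [375. 325.] [ 455.  -347.8   93.2   52.9   -3.4]
side [327. 290.] [ 443.5 -216.4   92.8   54.3   -8.5]
side [417. 289.] [ 604.  -335.5   95.9   52.     4. ]
side [374. 252.] [ 616.7 -197.8   98.1   50.4   23.3]
```

{"fn": "arm_command", "kwargs": {"plan": "-0.001 0.003 0.05 0 0 0 0.36; -0.001 0.003 0.09 0 0 0 0.36; -0.001 0.003 0.115 0 0 0 0.36; -0.001 0.003 0.128 0 0 0 0.36; -0.001 0.003 0.128 0 0 0 0.36"}}

```text
clock: 15.12
eef_pos: [0.6185, -0.1975, 0.0053]
ee_rot: [-180.0, -0.0, -156.9]
ft_force: [-0.1, 0.2, 0.3]
opening: 0.676
finger_force: 0.0
```

{"fn": "arm_command", "kwargs": {"plan": "0 0 0 0 0 0 0.36; 0 0 0 0 0 0 0.36"}}

```text
clock: 15.38
eef_pos: [0.6192, -0.1976, 0.0061]
ee_rot: [-179.9, 0.1, -156.9]
ft_force: [-1.1, -0.7, -0.0]
opening: 0.682
finger_force: 0.0
```

{"fn": "arm_command", "kwargs": {"plan": "0 0 0.004 0 0 0 0.36; 0 0 0.004 0 0 0 0.36; 0 0 0.004 0 0 0 -1; 0 0 0.004 0 0 0 -1; 0 0 0.004 0 0 0 -1"}}

```text
clock: 16.0
eef_pos: [0.6185, -0.1973, 0.0022]
ee_rot: [-180.0, -0.0, -156.9]
ft_force: [0.3, -0.2, -0.2]
opening: 0.567
finger_force: 30.0
```

{"fn": "arm_command", "kwargs": {"plan": "0 0 0 0 0 0 -1; 0 0 0 0 0 0 -1; 0 0 -0.03 0 0 0 -1; 0 0 -0.1 0 0 0 -1; 0 0 -0.1 0 0 0 -1"}}

```text
clock: 16.62
eef_pos: [0.6217, -0.1987, 0.0814]
ee_rot: [-179.7, 0.3, -156.9]
ft_force: [1.1, -0.5, 0.0]
opening: 0.569
finger_force: 30.0
```

Run:
```python
from wc import *
s=arm.sense();print(s["opening"],s["eef_pos"],s["finger_force"])
rows([(619,-197.4,170,203.2),(603.5,75.3,170,174),(603.5,75.3,12,174)])
c=arm.camera("wrist");cv2.imwrite("pics/w3.png",c["pixels"][100:400,100:460]); fixed()
```

```text
0.5685027387816654 [ 0.62173462 -0.19871099  0.08138481] 29.997671842575073
[ 0.003  0.003 -0.118] turn z -0.003 rows 1.4
[-0.124  0.342  0.   ] turn z 0.649 rows 4.4
[ 0.    -0.     0.211] turn z -0.0 rows 2.5
scene [258. 157.] [ 446.1 -212.4   91.1   51.2   -8.4]
side [375. 325.] [ 455.  -347.8   93.2   52.9   -3.4]
side [327. 290.] [ 443.5 -216.4   92.8   54.3   -8.5]
side [417. 288.] [ 603.7 -335.5   96.6   52.     4. ]
side [375. 228.] [ 693.6 -138.6  109.5   53.7   24.6]
```

View pics/w3.png

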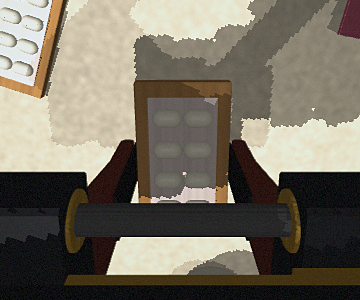

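{"fn": "arm_command", "kwargs": {"plan": "0.003 0.003 -0.118 0 0 0 -1; 0.003 0.003 -0.118 0 0 0 -1; 0.003 0.003 -0.118 0 0 0 -1"}}

```text
clock: 17.15
eef_pos: [0.6163, -0.1964, 0.1664]
ee_rot: [-179.9, 0.1, -156.9]
ft_force: [-0.3, 0.3, -0.1]
opening: 0.565
finger_force: 30.0
```

{"fn": "arm_command", "kwargs": {"plan": "-0.124 0.342 0 0 0 0.649 -1; -0.124 0.342 0 0 0 0.649 -1; -0.124 0.342 0 0 0 0.649 -1; -0.124 0.342 0 0 0 0.649 -1; -0.124 0.342 0 0 0 0.649 -1"}}

```text
clock: 17.77
eef_pos: [0.5979, 0.0796, 0.1625]
ee_rot: [180.0, -0.3, 174.0]
ft_force: [-0.0, -0.3, -0.3]
opening: 0.566
finger_force: 30.0
```

{"fn": "arm_command", "kwargs": {"plan": "0 0 0 0 0 0 -1; 0 0 0 0 0 0 -1"}}

```text
clock: 18.02
eef_pos: [0.5996, 0.0755, 0.1639]
ee_rot: [-179.9, -0.2, 173.9]
ft_force: [0.3, -0.4, -0.6]
opening: 0.563
finger_force: 30.0
```

Run:
```python
from wc import *
print(arm.sense()["eef_pos"])
rows([(603.5,75.3,100,174),(603.5,75.3,10,174)])
```

```text
[0.59963465 0.0755318  0.16390886]
[-0.005  0.     0.085] turn z -0.003 rows 1.0
[ 0.   -0.    0.12] turn z -0.0 rows 1.4
```

{"fn": "arm_command", "kwargs": {"plan": "-0.004 0 0.07 0 0 0 -1; -0.004 0 0.13 0 0 0 -1; -0.004 0 0.17 0 0 0 -1; -0.004 0 0.196 0 0 0 -1; -0.004 0 0.196 0 0 0 -1"}}

```text
clock: 18.65
eef_pos: [0.6019, 0.0743, 0.0165]
ee_rot: [-179.9, -0.3, 173.8]
ft_force: [-0.5, -0.1, -0.8]
opening: 0.565
finger_force: 30.0
```

{"fn": "arm_command", "kwargs": {"plan": "0 0 0 0 0 0 -1; 0 0 0 0 0 0 -1"}}

```text
clock: 18.9
eef_pos: [0.6045, 0.0756, 0.0197]
ee_rot: [180.0, 0.1, 173.8]
ft_force: [-0.2, 1.6, -0.3]
opening: 0.564
finger_force: 30.0
```

{"fn": "arm_command", "kwargs": {"plan": "0 0 0.006 0 0 0 -1; 0 0 0.011 0 0 0 -1; 0 0 0.011 0 0 0 -1; 0 0 0.011 0 0 0 -1"}}

```text
clock: 19.4
eef_pos: [0.6035, 0.0761, 0.0103]
ee_rot: [-180.0, -0.0, 173.9]
ft_force: [-0.0, -0.2, 0.3]
opening: 0.562
finger_force: 30.0
```

{"fn": "arm_command", "kwargs": {"plan": "0 0 0.002 0 0 0 -1; 0 0 0.002 0 0 0 -1"}}

```text
clock: 19.65
eef_pos: [0.6034, 0.076, 0.0088]
ee_rot: [-180.0, -0.0, 173.9]
ft_force: [0.3, -0.1, 0.1]
opening: 0.565
finger_force: 30.0
```

{"fn": "arm_command", "kwargs": {"plan": "0 0 0 0 0 0 0.36; 0 0 0 0 0 0 0.36; 0 0 0 0 0 0 0.36; 0 0 -0.05 0 0 0 0.36; 0 0 -0.12 0 0 0 0.36"}}

```text
clock: 20.27
eef_pos: [0.6021, 0.0759, 0.0984]
ee_rot: [-180.0, -0.2, 173.9]
ft_force: [1.0, -0.3, 0.1]
opening: 0.681
finger_force: 0.0
```

{"fn": "arm_command", "kwargs": {"plan": "0 0 -0.11 0 0 0 0.36; 0 0 -0.11 0 0 0 0.36; 0 0 -0.11 0 0 0 0.36"}}

```text
clock: 20.65
eef_pos: [0.6049, 0.0761, 0.1835]
ee_rot: [180.0, 0.3, 173.9]
ft_force: [0.0, -0.4, -0.9]
opening: 0.679
finger_force: 0.0
```

Run:
```python
from wc import *
print(arm.sense()["eef_pos"])
rows([(606,-335.4,110,184.1),(606,-335.4,3,184.1)]); wcards();fixed()
```

```text
[0.60492619 0.07605107 0.18349431]
[-0.03  -0.273  0.049] turn z -0.114 rows 3.3
[-0.006 -0.274  0.049] turn z -0.114 rows 3.3
[ 0.    -0.     0.143] turn z -0.0 rows 1.7
20.65 [0.6049 0.0761 0.1835] 173.9
w [369. 378.] (189, 368, 364, 17) [858.8 164.7 476.3  25.2  83.8]
w [412. 320.] (396, 289, 27, 64) [782.4 215.1  92.4  29.1   5. ]
w [153. 320.] (142, 289, 28, 64) [748.5 -98.2  92.5  29.4 -17.3]
w [530. 237.] (499, 194, 61, 94) [689.3 346.7 112.7  62.9 -13.2]
w [282. 192.] (259, 152, 47, 82) [605.9  75.4  90.7  50.9  -6.2]
w [ 2. 91.] (0, 67, 8, 49) [ 471.5 -193.2   46.7    7.   -19.4]
scene [193. 151.] [ 607.5 -331.6   91.7   51.7    4.1]
side [375. 325.] [ 455.  -347.8   93.    52.9   -3.4]
side [327. 290.] [ 443.5 -216.5   92.7   54.4   -8.6]
side [418. 288.] [ 603.7 -335.5   96.6   52.     4. ]
```

{"fn": "arm_command", "kwargs": {"plan": "-0.03 -0.273 0.03 0 0 -0.114 0.36; -0.03 -0.273 0.03 0 0 -0.114 0.36; -0.03 -0.273 0.03 0 0 -0.114 0.36; -0.03 -0.273 0.03 0 0 -0.114 0.36; -0.03 -0.273 0.03 0 0 -0.114 0.36"}}

```text
clock: 21.42
eef_pos: [0.6031, -0.1306, 0.1572]
ee_rot: [179.9, -0.2, 178.9]
ft_force: [0.4, 0.5, 0.1]
opening: 0.679
finger_force: 0.0
```

{"fn": "arm_command", "kwargs": {"plan": "-0.006 -0.274 0.06 0 0 -0.114 0.36; -0.006 -0.274 0.06 0 0 -0.114 0.36; -0.006 -0.274 0.06 0 0 -0.114 0.36; -0.006 -0.274 0.06 0 0 -0.114 0.36; -0.006 -0.274 0.06 0 0 -0.114 0.36"}}

```text
clock: 22.05
eef_pos: [0.605, -0.3346, 0.1131]
ee_rot: [179.9, -0.1, -175.9]
ft_force: [0.0, 0.8, -0.1]
opening: 0.677
finger_force: 0.0
```

{"fn": "arm_command", "kwargs": {"plan": "0 0 0 0 0 0 0.36; 0 0 0 0 0 0 0.36"}}

```text
clock: 22.3
eef_pos: [0.6055, -0.3333, 0.1145]
ee_rot: [180.0, 0.0, -175.7]
ft_force: [-0.4, -0.1, 0.4]
opening: 0.681
finger_force: 0.0
```

Run:
```python
from wc import *
print(arm.sense()["eef_pos"])
rows([(606,-335.4,3,184.1)]); fixed()
```

```text
[ 0.60548546 -0.33329018  0.11452142]
[-0.    -0.003  0.149] turn z 0.004 rows 1.8
scene [236. 134.] [ 458.1 -343.1   92.9   53.1   -1.1]
side [375. 325.] [ 455.  -347.8   93.2   52.9   -3.4]
side [327. 290.] [ 443.4 -216.1   93.    55.2   -8.7]
side [418. 288.] [ 604.1 -335.6   96.    52.2    4.3]
```

Card B has not moved. Descending, then gripping.

{"fn": "arm_command", "kwargs": {"plan": "0 -0.003 0.06 0 0 0 0.36; 0 -0.003 0.105 0 0 0 0.36; 0 -0.003 0.13 0 0 0 0.36; 0 -0.003 0.144 0 0 0 0.36; 0 -0.003 0.144 0 0 0 0.36"}}

```text
clock: 23.02
eef_pos: [0.6053, -0.3377, 0.006]
ee_rot: [-180.0, -0.0, -175.9]
ft_force: [0.4, 0.2, 0.2]
opening: 0.676
finger_force: 0.0
```

{"fn": "arm_command", "kwargs": {"plan": "0 0 0 0 0 0 0.36; 0 0 0 0 0 0 0.36; 0 0 0 0 0 0 0.36"}}

```text
clock: 23.4
eef_pos: [0.6056, -0.3381, 0.0067]
ee_rot: [-180.0, 0.0, -175.9]
ft_force: [-0.8, 0.9, -0.2]
opening: 0.681
finger_force: 0.0
```

{"fn": "arm_command", "kwargs": {"plan": "0 0.003 0.005 0 0 0 0.36; 0 0.003 0.005 0 0 0 0.36; 0 0.003 0.005 0 0 0 -1; 0 0.003 0.005 0 0 0 -1; 0 0.003 0.005 0 0 0 -1"}}

```text
clock: 24.02
eef_pos: [0.605, -0.3356, 0.0022]
ee_rot: [-180.0, -0.0, -175.9]
ft_force: [0.3, 0.5, 0.0]
opening: 0.564
finger_force: 30.0
```

{"fn": "arm_command", "kwargs": {"plan": "0 0 0 0 0 0 -1; 0 0 0 0 0 0 -1; 0 0 -0.04 0 0 0 -1; 0 0 -0.12 0 0 0 -1; 0 0 -0.2 0 0 0 -1"}}

```text
clock: 24.65
eef_pos: [0.6046, -0.3353, 0.1533]
ee_rot: [180.0, -0.1, -175.9]
ft_force: [-0.2, -0.5, -0.5]
opening: 0.567
finger_force: 30.0
```

{"fn": "arm_command", "kwargs": {"plan": "0 0 -0.04 0 0 0 -1; 0 0 -0.04 0 0 0 -1"}}

```text
clock: 24.9
eef_pos: [0.6067, -0.3367, 0.1856]
ee_rot: [-179.8, 0.3, -175.9]
ft_force: [-0.8, -0.5, -0.7]
opening: 0.566
finger_force: 30.0
```

Run:
```python
from wc import *
rows([(615.9,192.6,190,174)])
wcards();fixed()
```

```text
[-0.032  0.352 -0.003] turn z 0.113 rows 4.2
[-0.     0.353 -0.003] turn z 0.113 rows 4.2
24.9 [ 0.6067 -0.3367  0.1856] -175.9
w [318. 379.] (164, 368, 316, 17) [ 847.4 -270.8  412.8   25.3  -85.7]
w [390. 319.] (378, 289, 23, 64) [ 759.4 -193.1   91.8   22.9   15.5]
w [172. 326.] (165, 289, 18, 64) [ 779.4 -462.7   90.1   21.2    2.6]
w [283. 232.] (234, 181, 98, 122) [ 668.2 -333.7  148.9  107.9    4.1]
w [418.  47.] (382, 0, 76, 95) [ 448.9 -217.3   86.7   51.2   -8.2]
w [284.  48.] (254, 0, 61, 95) [ 460.2 -347.9   85.2   49.8   -3.4]
scene [236. 134.] [ 457.9 -342.4   91.8   54.3   -2.7]
side [375. 325.] [ 455.3 -347.8   93.8   52.9   -3.4]
side [327. 290.] [ 443.4 -216.3   93.1   54.9   -8.5]
```

{"fn": "arm_command", "kwargs": {"plan": "-0.032 0.352 -0.006 0 0 0.113 -1; -0.032 0.352 -0.006 0 0 0.113 -1; -0.032 0.352 -0.006 0 0 0.113 -1; -0.032 0.352 -0.006 0 0 0.113 -1; -0.032 0.352 -0.006 0 0 0.113 -1"}}

```text
clock: 25.68
eef_pos: [0.608, -0.0665, 0.1845]
ee_rot: [179.9, -0.3, 179.3]
ft_force: [0.5, -0.1, -0.5]
opening: 0.565
finger_force: 30.0
```

{"fn": "arm_command", "kwargs": {"plan": "0 0.353 -0.003 0 0 0.113 -1; 0 0.353 -0.003 0 0 0.113 -1; 0 0.353 -0.003 0 0 0.113 -1; 0 0.353 -0.003 0 0 0.113 -1; 0 0.353 -0.003 0 0 0.113 -1"}}

```text
clock: 26.3
eef_pos: [0.6136, 0.1969, 0.1872]
ee_rot: [-180.0, -0.1, 174.1]
ft_force: [0.6, -0.2, -1.2]
opening: 0.56
finger_force: 30.0
```

{"fn": "arm_command", "kwargs": {"plan": "0 0 0 0 0 0 -1; 0 0 0 0 0 0 -1"}}

```text
clock: 26.55
eef_pos: [0.6142, 0.1921, 0.1881]
ee_rot: [-179.9, -0.1, 173.9]
ft_force: [0.2, 0.2, -0.2]
opening: 0.563
finger_force: 30.0
```

Run:
```python
from wc import *
print(arm.sense()["eef_pos"])
rows([(615.9,192.6,20,174)])
```

```text
[0.61418265 0.19214585 0.18812993]
[-0.002  0.001  0.224] turn z -0.003 rows 2.7
```

{"fn": "arm_command", "kwargs": {"plan": "-0.002 0 0.07 0 0 0 -1; -0.002 0 0.14 0 0 0 -1; -0.002 0 0.19 0 0 0 -1; -0.002 0 0.224 0 0 0 -1; -0.002 0 0.224 0 0 0 -1"}}

```text
clock: 27.18
eef_pos: [0.6141, 0.1916, 0.0188]
ee_rot: [-179.9, -0.3, 173.8]
ft_force: [-0.7, 0.7, 0.1]
opening: 0.569
finger_force: 30.0
```

{"fn": "arm_command", "kwargs": {"plan": "0 0 0.003 0 0 0 -1; 0 0 0.006 0 0 0 -1; 0 0 0.006 0 0 0 -1; 0 0 0.006 0 0 0 -1"}}

```text
clock: 27.68
eef_pos: [0.6161, 0.1942, 0.017]
ee_rot: [180.0, 0.1, 174.0]
ft_force: [0.6, -0.3, -0.5]
opening: 0.566
finger_force: 30.0
```

{"fn": "arm_command", "kwargs": {"plan": "0 0 0.005 0 0 0 -1; 0 0 0.0095 0 0 0 -1; 0 0 0.0095 0 0 0 -1; 0 0 0.0095 0 0 0 -1"}}

```text
clock: 28.18
eef_pos: [0.6157, 0.1941, 0.0091]
ee_rot: [-180.0, -0.0, 174.0]
ft_force: [-0.9, -0.0, 0.5]
opening: 0.564
finger_force: 30.0
```

{"fn": "arm_command", "kwargs": {"plan": "0 0 0.001 0 0 0 -1; 0 0 0.001 0 0 0 -1"}}

```text
clock: 28.42
eef_pos: [0.6158, 0.194, 0.0085]
ee_rot: [-180.0, -0.0, 174.0]
ft_force: [0.0, -0.1, -0.1]
opening: 0.567
finger_force: 30.0
```

{"fn": "arm_command", "kwargs": {"plan": "0 0 0 0 0 0 0.36; 0 0 0 0 0 0 0.36; 0 0 0 0 0 0 0.36; 0 0 -0.05 0 0 0 0.36; 0 0 -0.13 0 0 0 0.36"}}

```text
clock: 29.05
eef_pos: [0.6138, 0.1936, 0.1049]
ee_rot: [-179.9, -0.3, 174.0]
ft_force: [0.4, 0.3, 0.4]
opening: 0.678
finger_force: 0.0
```

{"fn": "arm_command", "kwargs": {"plan": "0 0 -0.11 0 0 0 0.36; 0 0 -0.11 0 0 0 0.36; 0 0 -0.11 0 0 0 0.36"}}

```text
clock: 29.42
eef_pos: [0.6171, 0.1944, 0.1908]
ee_rot: [179.9, 0.2, 174.0]
ft_force: [1.1, -0.2, -0.6]
opening: 0.683
finger_force: 0.0
```

Run:
```python
from wc import *
rows([(445.5,-215.9,140,171.6)]); wcards();fixed()
```

```text
[ 0.085 -0.284  0.034] turn z 0.026 rows 3.6
[ 0.079 -0.286  0.034] turn z 0.026 rows 3.6
29.425 [0.6171 0.1944 0.1908] 174.0
w [370. 378.] (189, 368, 364, 17) [878.  285.5 486.8  25.7  83.8]
w [412. 320.] (396, 289, 27, 64) [799.9 336.7  94.4  29.7   5.1]
w [153. 320.] (142, 289, 28, 64) [765.5  16.7  94.4  30.1 -17.2]
w [450. 237.] (395, 193, 113, 81) [688.  385.7 133.4  96.2  82.4]
w [282. 191.] (259, 152, 47, 80) [618.3 193.1  90.2  51.1  -6.1]
w [175. 191.] (148, 152, 54, 80) [605.7  74.6  90.3  52.3  -5.9]
scene [236. 134.] [ 458.1 -343.1   92.9   53.1   -1.1]
side [375. 325.] [ 455.  -347.8   93.2   52.9   -3.4]
side [327. 290.] [ 443.6 -216.5   92.6   54.4   -8.6]
```

{"fn": "arm_command", "kwargs": {"plan": "0.085 -0.284 0.025 0 0 0.026 0.36; 0.085 -0.284 0.025 0 0 0.026 0.36; 0.085 -0.284 0.025 0 0 0.026 0.36; 0.085 -0.284 0.025 0 0 0.026 0.36; 0.085 -0.284 0.025 0 0 0.026 0.36"}}

```text
clock: 30.2
eef_pos: [0.5276, -0.0128, 0.1678]
ee_rot: [-180.0, -0.3, 172.6]
ft_force: [0.8, 0.7, 0.2]
opening: 0.682
finger_force: 0.0
```

{"fn": "arm_command", "kwargs": {"plan": "0.079 -0.286 0.03 0 0 0.026 0.36; 0.079 -0.286 0.03 0 0 0.026 0.36; 0.079 -0.286 0.03 0 0 0.026 0.36; 0.079 -0.286 0.03 0 0 0.026 0.36; 0.079 -0.286 0.03 0 0 0.026 0.36"}}

```text
clock: 30.82
eef_pos: [0.4438, -0.2174, 0.1462]
ee_rot: [180.0, -0.1, 171.5]
ft_force: [-0.8, 0.3, 0.0]
opening: 0.679
finger_force: 0.0
```

{"fn": "arm_command", "kwargs": {"plan": "0 0 0 0 0 0 0.36; 0 0 0 0 0 0 0.36"}}

```text
clock: 31.08
eef_pos: [0.4449, -0.215, 0.1471]
ee_rot: [180.0, -0.0, 171.7]
ft_force: [-0.3, -0.1, -0.5]
opening: 0.677
finger_force: 0.0
```

Run:
```python
from wc import *
print(arm.sense()["eef_pos"])
rows([(445.5,-215.9,4,171.6)]); wcards();fixed()
```

```text
[ 0.44490385 -0.21501041  0.14712618]
[-0.001 -0.001  0.191] turn z 0.003 rows 2.3
31.075 [ 0.4449 -0.215   0.1471] 171.7
w [379. 378.] (189, 368, 338, 17) [ 662.9 -158.6  393.    22.3   81.6]
w [412. 320.] (397, 289, 26, 64) [599.1 -95.2  82.1  24.1   4.4]
w [153. 321.] (143, 289, 27, 64) [ 558.3 -373.8   82.    24.9  -21.3]
w [155. 229.] (122, 185, 65, 87) [ 456.2 -347.3   90.3   49.8   -3.4]
w [282. 199.] (256, 156, 53, 89) [ 445.3 -215.9   89.    49.8   -8.4]
w [33. 71.] (0, 9, 63, 104) [ 292.9 -417.7   82.9   54.4  -21.4]
w [383.  61.] (325, 0, 117, 123) [ 334.1 -111.2   89.9   77.1   22.5]
scene [236. 134.] [ 458.2 -343.3   93.3   52.6   -0.5]
side [374. 326.] [ 455.  -347.8   93.1   52.9   -3.4]
side [327. 290.] [ 443.3 -216.4   93.2   54.3   -8.5]
```

{"fn": "arm_command", "kwargs": {"plan": "-0.001 -0.001 0.07 0 0 0 0.36; -0.001 -0.001 0.13 0 0 0 0.36; -0.001 -0.001 0.165 0 0 0 0.36; -0.001 -0.001 0.184 0 0 0 0.36; -0.001 -0.001 0.184 0 0 0 0.36"}}

```text
clock: 31.85
eef_pos: [0.4448, -0.2169, 0.0089]
ee_rot: [180.0, -0.1, 171.7]
ft_force: [-0.4, -1.3, -0.1]
opening: 0.678
finger_force: 0.0
```

{"fn": "arm_command", "kwargs": {"plan": "0 0 0.003 0 0 0 0.36; 0 0 0.003 0 0 0 0.36; 0 0 0.003 0 0 0 0.36"}}

```text
clock: 32.22
eef_pos: [0.4454, -0.2176, 0.0077]
ee_rot: [-180.0, 0.1, 171.6]
ft_force: [-0.6, -0.1, 0.9]
opening: 0.683
finger_force: 0.0
```

{"fn": "arm_command", "kwargs": {"plan": "0 0.002 0.005 0 0 0 0.36; 0 0.002 0.005 0 0 0 0.36; 0 0.002 0.005 0 0 0 -1; 0 0.002 0.005 0 0 0 -1; 0 0.002 0.005 0 0 0 -1"}}

```text
clock: 32.85
eef_pos: [0.4451, -0.2158, 0.0033]
ee_rot: [-180.0, -0.0, 171.6]
ft_force: [-0.5, 0.3, -1.4]
opening: 0.563
finger_force: 30.0
```

{"fn": "arm_command", "kwargs": {"plan": "0 0 0 0 0 0 -1; 0 0 0 0 0 0 -1; 0 0 -0.04 0 0 0 -1; 0 0 -0.12 0 0 0 -1; 0 0 -0.2 0 0 0 -1"}}

```text
clock: 33.48
eef_pos: [0.4446, -0.2155, 0.1546]
ee_rot: [180.0, -0.1, 171.6]
ft_force: [0.7, -1.3, -0.3]
opening: 0.564
finger_force: 30.0
```

{"fn": "arm_command", "kwargs": {"plan": "0 0 -0.04 0 0 0 -1; 0 0 -0.04 0 0 0 -1"}}

```text
clock: 33.72
eef_pos: [0.4467, -0.2168, 0.1857]
ee_rot: [-179.9, 0.3, 171.6]
ft_force: [-0.9, -0.9, -0.7]
opening: 0.567
finger_force: 30.0
```

Run:
```python
from wc import *
rows([(488.1,87.4,190,174)])
fixed()
```

```text
[ 0.002  0.205 -0.003] turn z -0.026 rows 2.5
[-0.002  0.205 -0.003] turn z -0.026 rows 2.5
scene [236. 134.] [ 458.2 -343.3   93.3   52.6   -0.5]
side [374. 326.] [ 455.  -347.8   93.2   52.9   -3.4]
```

{"fn": "arm_command", "kwargs": {"plan": "0.002 0.205 -0.003 0 0 -0.026 -1; 0.002 0.205 -0.003 0 0 -0.026 -1; 0.002 0.205 -0.003 0 0 -0.026 -1"}}

```text
clock: 34.2
eef_pos: [0.4642, -0.0605, 0.1833]
ee_rot: [179.9, -0.3, 172.9]
ft_force: [0.1, -0.6, -0.5]
opening: 0.567
finger_force: 30.0
```

{"fn": "arm_command", "kwargs": {"plan": "-0.002 0.205 -0.003 0 0 -0.026 -1; -0.002 0.205 -0.003 0 0 -0.026 -1; -0.002 0.205 -0.003 0 0 -0.026 -1; -0.002 0.205 -0.003 0 0 -0.026 -1; -0.002 0.205 -0.003 0 0 -0.026 -1"}}

```text
clock: 34.83
eef_pos: [0.4857, 0.0881, 0.1864]
ee_rot: [-179.9, -0.2, 174.0]
ft_force: [-0.8, 0.2, 0.0]
opening: 0.566
finger_force: 30.0
```

Run:
```python
from wc import *
print(arm.sense()["eef_pos"])
rows([(488.1,87.4,18,174)])
```

```text
[0.48572892 0.08812944 0.18635496]
[-0.003 -0.001  0.224] turn z -0.0 rows 2.7
```

{"fn": "arm_command", "kwargs": {"plan": "-0.002 0 0.07 0 0 0 -1; -0.002 0 0.14 0 0 0 -1; -0.002 0 0.19 0 0 0 -1; -0.002 0 0.224 0 0 0 -1; -0.002 0 0.224 0 0 0 -1"}}

```text
clock: 35.45
eef_pos: [0.4862, 0.0871, 0.0179]
ee_rot: [-179.9, -0.3, 173.9]
ft_force: [0.5, 0.5, -0.9]
opening: 0.565
finger_force: 30.0
```

{"fn": "arm_command", "kwargs": {"plan": "0 0 0.003 0 0 0 -1; 0 0 0.005 0 0 0 -1; 0 0 0.005 0 0 0 -1; 0 0 0.005 0 0 0 -1"}}

```text
clock: 35.95
eef_pos: [0.4887, 0.0888, 0.0166]
ee_rot: [180.0, 0.1, 174.0]
ft_force: [-0.4, 0.6, -0.9]
opening: 0.561
finger_force: 30.0
```

{"fn": "arm_command", "kwargs": {"plan": "0 0 0.004 0 0 0 -1; 0 0 0.0085 0 0 0 -1; 0 0 0.0085 0 0 0 -1; 0 0 0.0085 0 0 0 -1"}}

```text
clock: 36.45
eef_pos: [0.4882, 0.0887, 0.0095]
ee_rot: [-180.0, -0.0, 174.0]
ft_force: [-0.5, 0.4, -1.1]
opening: 0.564
finger_force: 30.0
```

{"fn": "arm_command", "kwargs": {"plan": "0 0 0 0 0 0 0.36; 0 0 0 0 0 0 0.36; 0 0 0 0 0 0 0.36; 0 0 -0.05 0 0 0 0.36; 0 0 -0.13 0 0 0 0.36"}}

```text
clock: 37.08
eef_pos: [0.4866, 0.0886, 0.1067]
ee_rot: [-180.0, -0.3, 174.0]
ft_force: [1.1, -0.6, -0.3]
opening: 0.679
finger_force: 0.0
```

{"fn": "arm_command", "kwargs": {"plan": "0 0 -0.11 0 0 0 0.36; 0 0 -0.11 0 0 0 0.36; 0 0 -0.11 0 0 0 0.36"}}

```text
clock: 37.45
eef_pos: [0.4896, 0.0888, 0.1914]
ee_rot: [180.0, 0.2, 174.0]
ft_force: [-0.4, -0.1, -0.4]
opening: 0.678
finger_force: 0.0
```

Run:
```python
from wc import *
rows([(456.4,-347.5,140,176.4)]); wcards();fixed()
```

```text
[-0.009 -0.292  0.034] turn z -0.027 rows 3.5
[-0.002 -0.292  0.034] turn z -0.027 rows 3.5
37.45 [0.4896 0.0888 0.1914] 174.0
w [370. 378.] (189, 368, 364, 17) [750.9 179.8 487.4  25.8  83.9]
w [412. 321.] (396, 289, 27, 64) [672.7 231.2  94.6  29.7   5.1]
w [153. 321.] (142, 289, 28, 64) [638.4 -89.4  94.6  30.1 -17.2]
w [526. 289.] (513, 284, 24, 15) [640.3 372.9  31.3  14.9  51.1]
w [385. 256.] (361, 251, 44, 29) [581.1 202.1  58.4  32.2  52.1]
w [281. 271.] (261, 250, 42, 54) [594.   75.7  70.1  50.7  -5.1]
w [282. 190.] (259, 151, 47, 80) [489.8  88.   90.2  50.6  -6.1]
w [38. 63.] (0, 1, 102, 112) [ 337.7 -131.   101.5   98.2   70.7]
scene [236. 134.] [ 458.1 -343.1   92.9   53.    -1.1]
side [375. 325.] [ 455.  -347.8   93.2   52.9   -3.4]
```

{"fn": "arm_command", "kwargs": {"plan": "-0.009 -0.292 0.025 0 0 -0.027 0.36; -0.009 -0.292 0.025 0 0 -0.027 0.36; -0.009 -0.292 0.025 0 0 -0.027 0.36; -0.009 -0.292 0.025 0 0 -0.027 0.36; -0.009 -0.292 0.025 0 0 -0.027 0.36"}}

```text
clock: 38.22
eef_pos: [0.4708, -0.1314, 0.169]
ee_rot: [180.0, -0.2, 175.0]
ft_force: [1.3, 0.8, 0.1]
opening: 0.677
finger_force: 0.0
```

{"fn": "arm_command", "kwargs": {"plan": "-0.002 -0.292 0.03 0 0 -0.027 0.36; -0.002 -0.292 0.03 0 0 -0.027 0.36; -0.002 -0.292 0.03 0 0 -0.027 0.36; -0.002 -0.292 0.03 0 0 -0.027 0.36; -0.002 -0.292 0.03 0 0 -0.027 0.36"}}

```text
clock: 38.85
eef_pos: [0.455, -0.3486, 0.1469]
ee_rot: [179.9, -0.1, 176.3]
ft_force: [-0.6, 0.6, 0.3]
opening: 0.682
finger_force: 0.0
```

{"fn": "arm_command", "kwargs": {"plan": "0 0 0 0 0 0 0.36; 0 0 0 0 0 0 0.36"}}

```text
clock: 39.1
eef_pos: [0.4552, -0.346, 0.1482]
ee_rot: [179.9, -0.0, 176.5]
ft_force: [0.9, 0.4, 0.5]
opening: 0.681
finger_force: 0.0
```

Run:
```python
from wc import *
print(arm.sense()["eef_pos"])
rows([(456.4,-347.5,4,176.4)]); wcards();fixed()
```

```text
[ 0.45523968 -0.3460166   0.14820524]
[-0.002 -0.002  0.192] turn z 0.002 rows 2.3
39.1 [ 0.4552 -0.346   0.1482] 176.5
w [147. 325.] (143, 295, 13, 58) [ 585.  -502.8   72.5   13.    -7.7]
w [418. 324.] (411, 293, 12, 60) [ 602.4 -206.9   75.4   11.5    3.4]
w [281. 199.] (255, 156, 52, 90) [ 456.3 -347.9   90.3   49.7   -3.6]
w [529.  57.] (484, 0, 76, 109) [ 341.9 -126.4   86.    63.7    9.3]
w [204.  42.] (150, 0, 90, 66) [ 307.6 -407.6   81.    40.   -73.4]
side [375. 325.] [ 454.9 -347.8   93.    53.    -3.3]
```

{"fn": "arm_command", "kwargs": {"plan": "-0.002 -0.001 0.07 0 0 0 0.36; -0.002 -0.001 0.13 0 0 0 0.36; -0.002 -0.001 0.165 0 0 0 0.36; -0.002 -0.001 0.187 0 0 0 0.36; -0.002 -0.001 0.187 0 0 0 0.36"}}

```text
clock: 39.88
eef_pos: [0.4562, -0.3483, 0.0075]
ee_rot: [179.9, -0.1, 176.4]
ft_force: [-0.4, -0.1, -0.1]
opening: 0.676
finger_force: 0.0
```

{"fn": "arm_command", "kwargs": {"plan": "0 0 0.002 0 0 0 0.36; 0 0 0.002 0 0 0 0.36; 0 0 0.002 0 0 0 0.36"}}

```text
clock: 40.25
eef_pos: [0.457, -0.3494, 0.0075]
ee_rot: [-179.9, 0.1, 176.4]
ft_force: [-0.4, -0.3, -0.4]
opening: 0.683
finger_force: 0.0
```

{"fn": "arm_command", "kwargs": {"plan": "0 0.002 0.006 0 0 0 0.36; 0 0.002 0.006 0 0 0 0.36; 0 0.002 0.006 0 0 0 -1; 0 0.002 0.006 0 0 0 -1; 0 0.002 0.006 0 0 0 -1"}}

```text
clock: 40.88
eef_pos: [0.4567, -0.3475, 0.0022]
ee_rot: [-180.0, -0.0, 176.4]
ft_force: [-0.1, -0.5, 0.0]
opening: 0.566
finger_force: 30.0
```

{"fn": "arm_command", "kwargs": {"plan": "0 0 0 0 0 0 -1; 0 0 0 0 0 0 -1; 0 0 -0.04 0 0 0 -1; 0 0 -0.12 0 0 0 -1; 0 0 -0.2 0 0 0 -1"}}

```text
clock: 41.5
eef_pos: [0.4562, -0.3471, 0.1534]
ee_rot: [180.0, -0.1, 176.4]
ft_force: [0.6, -0.4, -0.1]
opening: 0.566
finger_force: 30.0
```

{"fn": "arm_command", "kwargs": {"plan": "0 0 -0.04 0 0 0 -1; 0 0 -0.04 0 0 0 -1"}}

```text
clock: 41.75
eef_pos: [0.4581, -0.3488, 0.1849]
ee_rot: [-179.8, 0.3, 176.4]
ft_force: [-0.9, 0.1, -1.0]
opening: 0.563
finger_force: 30.0
```

Run:
```python
from wc import *
rows([(500.5,204.8,190,174)])
fixed()
```

```text
[-0.005  0.37  -0.003] turn z 0.027 rows 4.4
[ 0.003  0.37  -0.003] turn z 0.027 rows 4.4
side [379. 260.] [ 621.1 -230.8  126.5   70.9   -1.4]
```

{"fn": "arm_command", "kwargs": {"plan": "-0.005 0.37 -0.003 0 0 0.027 -1; -0.005 0.37 -0.003 0 0 0.027 -1; -0.005 0.37 -0.003 0 0 0.027 -1; -0.005 0.37 -0.003 0 0 0.027 -1; -0.005 0.37 -0.003 0 0 0.027 -1"}}

```text
clock: 42.48
eef_pos: [0.4757, -0.0673, 0.1822]
ee_rot: [179.9, -0.3, 175.3]
ft_force: [0.2, -1.1, -0.4]
opening: 0.565
finger_force: 30.0
```

{"fn": "arm_command", "kwargs": {"plan": "0.003 0.37 -0.003 0 0 0.027 -1; 0.003 0.37 -0.003 0 0 0.027 -1; 0.003 0.37 -0.003 0 0 0.027 -1; 0.003 0.37 -0.003 0 0 0.027 -1; 0.003 0.37 -0.003 0 0 0.027 -1"}}

```text
clock: 43.1
eef_pos: [0.4973, 0.2088, 0.1843]
ee_rot: [-180.0, -0.2, 174.1]
ft_force: [0.0, -0.4, 0.5]
opening: 0.562
finger_force: 30.0
```

{"fn": "arm_command", "kwargs": {"plan": "0 0 0 0 0 0 -1; 0 0 0 0 0 0 -1"}}

```text
clock: 43.35
eef_pos: [0.4978, 0.2049, 0.1851]
ee_rot: [-179.9, -0.2, 174.0]
ft_force: [0.2, -0.4, -0.1]
opening: 0.568
finger_force: 30.0
```

Run:
```python
from wc import *
print(arm.sense()["eef_pos"])
rows([(500.5,204.8,17,174)])
```

```text
[0.49776474 0.20489749 0.18510746]
[-0.004  0.     0.224] turn z -0.001 rows 2.7
```

{"fn": "arm_command", "kwargs": {"plan": "-0.003 0 0.07 0 0 0 -1; -0.003 0 0.14 0 0 0 -1; -0.003 0 0.19 0 0 0 -1; -0.003 0 0.222 0 0 0 -1; -0.003 0 0.222 0 0 0 -1"}}

```text
clock: 43.98
eef_pos: [0.4992, 0.2036, 0.0183]
ee_rot: [-179.9, -0.3, 173.9]
ft_force: [-0.7, -0.3, -1.2]
opening: 0.562
finger_force: 30.0
```

{"fn": "arm_command", "kwargs": {"plan": "0 0 0.003 0 0 0 -1; 0 0 0.005 0 0 0 -1; 0 0 0.005 0 0 0 -1; 0 0 0.005 0 0 0 -1"}}

```text
clock: 44.48
eef_pos: [0.5015, 0.2058, 0.0169]
ee_rot: [180.0, 0.1, 174.0]
ft_force: [0.0, 1.0, -1.3]
opening: 0.563
finger_force: 30.0
```

{"fn": "arm_command", "kwargs": {"plan": "0 0 0.005 0 0 0 -1; 0 0 0.0103 0 0 0 -1; 0 0 0.0103 0 0 0 -1; 0 0 0.0103 0 0 0 -1"}}

```text
clock: 44.98
eef_pos: [0.501, 0.2057, 0.0085]
ee_rot: [-180.0, -0.0, 174.0]
ft_force: [0.2, -0.4, -0.9]
opening: 0.566
finger_force: 30.0
```

{"fn": "arm_command", "kwargs": {"plan": "0 0 0 0 0 0 0.36; 0 0 0 0 0 0 0.36; 0 0 0 0 0 0 0.36; 0 0 -0.05 0 0 0 0.36; 0 0 -0.13 0 0 0 0.36"}}

```text
clock: 45.6
eef_pos: [0.4994, 0.2052, 0.1055]
ee_rot: [-179.9, -0.3, 174.0]
ft_force: [0.7, 0.7, -0.1]
opening: 0.678
finger_force: 0.0
```

{"fn": "arm_command", "kwargs": {"plan": "0.06 0.06 -0.2 0 0 0 -1; 0.06 0.06 -0.2 0 0 0 -1; 0.06 0.06 -0.2 0 0 0 -1; 0.06 0.06 -0.2 0 0 0 -1"}}

```text
clock: 46.1
eef_pos: [0.4623, 0.2566, 0.2594]
ee_rot: [179.8, 0.3, 174.1]
ft_force: [0.2, -0.1, 0.5]
opening: 0.265
finger_force: 0.0
```

```bash
python3 v.py w4; python3 wc.py
python3 - <<'E'
import cv2,numpy as np
from h import *
a=arm.camera("side")["pixels"];b=arm.camera("scene")["pixels"]
k=lambda i:cv2.resize(i,None,fx=2.6,fy=2.6,interpolation=cv2.INTER_CUBIC)
cv2.imwrite("pics/ss.png",np.hstack([k(a[65:265,200:350]),k(b[140:340,195:345])]))
E
```

```text
46.1 [0.4623 0.2566 0.2594] [179.82   0.33 174.05]
46.15 [0.4615 0.2556 0.2572] 174.0
w [274. 378.] (91, 368, 364, 17) [768.5 207.7 579.3  30.6  83.9]
w [327. 320.] (321, 289, 12, 64) [678.9 299.6 108.7  15.6  -2.7]
w [237. 320.] (233, 289, 12, 64) [664.7 167.1 108.7  15.2 -10.3]
w [166. 267.] (149, 265, 36, 7) [567.4  77.7  50.3   9.3  83.9]
w [230. 262.] (223, 258, 21, 14) [572.2 173.   29.2  20.1  83.9]
w [248. 213.] (229, 183, 39, 64) [502.3 204.6  89.2  50.7  -6. ]
w [161. 214.] (139, 183, 45, 64) [489.9  87.   89.1  51.9  -6.1]
```

View pics/w4.png

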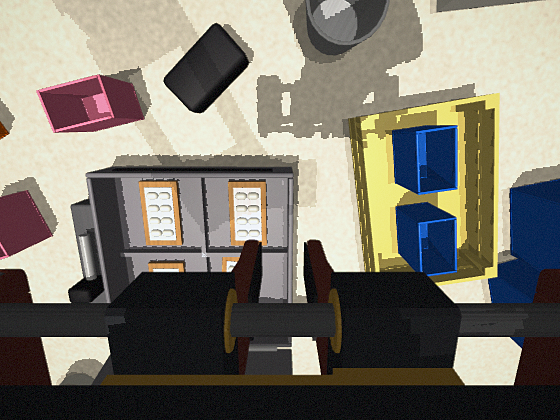

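View pics/ss.png

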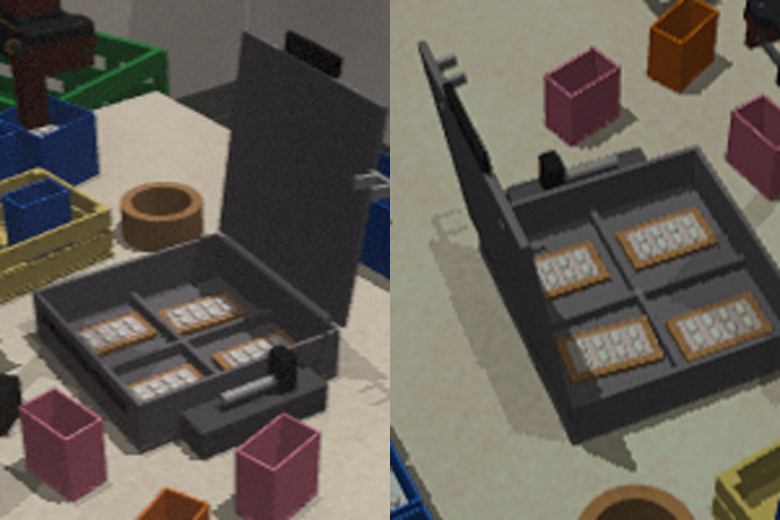

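Run:
```python
from t import *
sd=lambda u,v:(200+u/2.6,65+v/2.6); sc=lambda u,v:(195+u/2.6,140+v/2.6)
ex=np.array([.9945,-.1045]);ey=np.array([.1045,.9945])
for n,a,b in(("top-y",(30,42),(384,107)),("top+y",(137,245),(244,32)),("knobtop",(160,152),(281,349))):
    p,e=tri(sc(*a),sd(*b)); d=p[:2]-[552,140]; print(n,p.round(1),"err",e.round(1),"case",(d@ex).round(1),(d@ey).round(1))
# side-view inner-face lid corner heights, intersect with plane at given case y (+-121)
```

```text
top-y [692.9   5.7 293.7] err 0.7 case 154.2 -118.9
top+y [715.8 241.9 292.2] err 2.5 case 152.3 118.5
knobtop [564.5  -6.9  82.4] err 0.9 case 27.8 -144.8
```

Run:
```python
from h import *
rows([(500,235,400,174),(741,120,400,174),(741,120,257,174)])
```

```text
[-0.055 -0.021 -0.193] turn z -0.002 rows 2.4
[-0.336 -0.119 -0.   ] turn z -0.0 rows 4.3
[ 0.    -0.     0.191] turn z -0.0 rows 2.3
```

{"fn": "arm_command", "kwargs": {"plan": "-0.055 -0.021 -0.193 0 0 0 -1; -0.055 -0.021 -0.193 0 0 0 -1; -0.055 -0.021 -0.193 0 0 0 -1; -0.055 -0.021 -0.193 0 0 0 -1"}}

```text
clock: 47.0
eef_pos: [0.502, 0.2351, 0.4023]
ee_rot: [179.9, 0.2, 173.9]
ft_force: [-0.3, -0.6, -0.7]
opening: 0.004
finger_force: 0.0
```

{"fn": "arm_command", "kwargs": {"plan": "-0.336 -0.119 0 0 0 0 -1; -0.336 -0.119 0 0 0 0 -1; -0.336 -0.119 0 0 0 0 -1; -0.336 -0.119 0 0 0 0 -1; -0.336 -0.119 0 0 0 0 -1"}}

```text
clock: 47.62
eef_pos: [0.7435, 0.1176, 0.3954]
ee_rot: [-179.9, -0.3, 173.8]
ft_force: [-0.6, 0.1, -0.0]
opening: 0.003
finger_force: 0.0
```

{"fn": "arm_command", "kwargs": {"plan": "0 0 0 0 0 0 -1; 0 0 0 0 0 0 -1"}}

```text
clock: 47.88
eef_pos: [0.7404, 0.1207, 0.3995]
ee_rot: [-180.0, -0.2, 174.0]
ft_force: [0.4, 0.5, -0.0]
opening: 0.006
finger_force: 0.0
```

Run:
```python
from h import *
print(arm.sense()["eef_pos"],arm.sense()["ee_rot"])
rows([(741,120,257,174)])
```

```text
[0.74041784 0.12073271 0.39949031] [-1.79986511e+02 -1.63518250e-01  1.74006418e+02]
[-0.001 -0.001  0.19 ] turn z 0.0 rows 2.3
```

{"fn": "arm_command", "kwargs": {"plan": "-0.001 -0.001 0.07 0 0 0 -1; -0.001 -0.001 0.13 0 0 0 -1; -0.001 -0.001 0.17 0 0 0 -1; -0.001 -0.001 0.19 0 0 0 -1; -0.001 -0.001 0.19 0 0 0 -1"}}

```text
clock: 48.5
eef_pos: [0.7414, 0.1198, 0.2581]
ee_rot: [-180.0, -0.1, 174.0]
ft_force: [-1.1, -0.7, 0.5]
opening: 0.007
finger_force: 0.0
```

```bash
cat > arc.py <<'E'
from h import *
import sys
# rows for the tip corner on the outer face at distance r from the hinge, lid angles given (deg)
r=float(sys.argv[1]); p=arm.sense()["eef_pos"]*1000; ex=np.array([.9945,-.1045])
x=(p[:2]-[552,140])@ex; z=p[2]; print("now case x,z",x.round(1),z.round(1),"force",arm.sense()["ft_force"].round(1))
for i in range(2,len(sys.argv)):
    a=np.radians(float(sys.argv[i])); X=119-r*np.cos(a)+8*np.sin(a)+10; Z=60+r*np.sin(a)+8*np.cos(a)
    print(sys.argv[i],"tool x",round((x-X)/750,4),"tool z",round((z-Z)/750,4))
E
python3 arc.py 200 98 95 92 89 86 83 80
```

```text
now case x,z 190.4 258.1 force [-1.1 -0.7  0.5]
98 tool x 0.0342 tool z 0.0016
95 tool x 0.048 tool z -0.0006
92 tool x 0.0619 tool z -0.002
89 tool x 0.0759 tool z -0.0026
86 tool x 0.0899 tool z -0.0026
83 tool x 0.1038 tool z -0.0018
80 tool x 0.1177 tool z -0.0003
```

{"fn": "arm_command", "kwargs": {"plan": "0.012 0 0 0 0 0 -1; 0.024 0 0 0 0 0 -1; 0.034 0 0.001 0 0 0 -1; 0.041 0 0 0 0 0 -1; 0.048 0 0 0 0 0 -1"}}

```text
clock: 49.12
eef_pos: [0.7068, 0.1229, 0.2591]
ee_rot: [180.0, 0.1, 174.0]
ft_force: [1.7, 0.7, 1.5]
opening: 0.007
finger_force: 1.3
```

{"fn": "arm_command", "kwargs": {"plan": "0.014 0 -0.001 0 0 0 -1; 0.028 0 -0.002 0 0 0 -1"}}

```text
clock: 49.38
eef_pos: [0.6849, 0.1251, 0.2597]
ee_rot: [-180.0, -0.0, 174.0]
ft_force: [3.2, -0.5, -0.8]
opening: 0.004
finger_force: 1.4
```

```bash
python3 arc.py 200 90 86 82 78 74 70 66 62 58 54 50
```

```text
now case x,z 133.7 259.7 force [ 3.2 -0.5 -0.8]
90 tool x -0.0044 tool z -0.0004
86 tool x 0.0143 tool z -0.0005
82 tool x 0.0329 tool z 0.0007
78 tool x 0.0513 tool z 0.0032
74 tool x 0.0696 tool z 0.007
70 tool x 0.0875 tool z 0.012
66 tool x 0.105 tool z 0.0183
62 tool x 0.1221 tool z 0.0258
58 tool x 0.1386 tool z 0.0344
54 tool x 0.1544 tool z 0.0442
50 tool x 0.1695 tool z 0.0551
```

{"fn": "arm_command", "kwargs": {"plan": "0.0143 0 0 0 0 0 -1; 0.0329 0 0.001 0 0 0 -1; 0.0513 0 0.0032 0 0 0 -1; 0.0696 0 0.007 0 0 0 -1; 0.0875 0 0.012 0 0 0 -1"}}

```text
clock: 50.0
eef_pos: [0.6194, 0.1321, 0.2507]
ee_rot: [-180.0, -0.0, 174.0]
ft_force: [3.1, -0.8, -0.9]
opening: 0.004
finger_force: 1.1
```

{"fn": "arm_command", "kwargs": {"plan": "0.0175 0 0.0063 0 0 0 -1; 0.0346 0 0.0138 0 0 0 -1; 0.0511 0 0.0224 0 0 0 -1; 0.0669 0 0.0322 0 0 0 -1; 0.082 0 0.0431 0 0 0 -1"}}

```text
clock: 50.62
eef_pos: [0.5582, 0.1386, 0.2181]
ee_rot: [-180.0, -0.0, 174.0]
ft_force: [0.7, -0.1, 1.9]
opening: 0.008
finger_force: 0.9
```

```bash
python3 arc.py 200 51 48 45 42 39 36 33 30 27 24 21
```

```text
now case x,z 6.4 218.1 force [ 0.7 -0.1  1.9]
51 tool x -0.004 tool z -0.0031
48 tool x 0.007 tool z 0.0055
45 tool x 0.0175 tool z 0.0147
42 tool x 0.0275 tool z 0.0244
39 tool x 0.037 tool z 0.0347
36 tool x 0.0459 tool z 0.0454
33 tool x 0.0543 tool z 0.0566
30 tool x 0.0621 tool z 0.0682
27 tool x 0.0692 tool z 0.0802
24 tool x 0.0757 tool z 0.0926
21 tool x 0.0816 tool z 0.1053
```

{"fn": "arm_command", "kwargs": {"plan": "0.007 0 0.0055 0 0 0 -1; 0.0175 0 0.0147 0 0 0 -1; 0.0275 0 0.0244 0 0 0 -1; 0.037 0 0.0347 0 0 0 -1; 0.0459 0 0.0454 0 0 0 -1"}}

```text
clock: 51.25
eef_pos: [0.5244, 0.1422, 0.1839]
ee_rot: [-180.0, -0.0, 174.0]
ft_force: [0.2, 0.1, 2.0]
opening: 0.006
finger_force: 0.7
```

{"fn": "arm_command", "kwargs": {"plan": "0.0084 0 0.0112 0 0 0 -1; 0.0162 0 0.0228 0 0 0 -1; 0.0233 0 0.0348 0 0 0 -1; 0.0298 0 0.0472 0 0 0 -1; 0.0357 0 0.0599 0 0 0 -1"}}

```text
clock: 51.88
eef_pos: [0.498, 0.1449, 0.1389]
ee_rot: [-180.0, -0.0, 174.0]
ft_force: [-0.7, 0.2, 2.1]
opening: 0.01
finger_force: 0.6
```

```bash
python3 arc.py 200 22 20 18 16 14 12 10 8 6 4 3 2 1 0
```

```text
now case x,z -54.2 138.9 force [-0.7  0.2  2.1]
22 tool x -0.001 tool z -0.0046
20 tool x 0.0026 tool z 0.004
18 tool x 0.006 tool z 0.0127
16 tool x 0.0091 tool z 0.0215
14 tool x 0.0119 tool z 0.0304
12 tool x 0.0143 tool z 0.0394
10 tool x 0.0165 tool z 0.0484
8 tool x 0.0183 tool z 0.0576
6 tool x 0.0198 tool z 0.0668
4 tool x 0.021 tool z 0.076
3 tool x 0.0214 tool z 0.0806
2 tool x 0.0218 tool z 0.0853
1 tool x 0.0221 tool z 0.0899
0 tool x 0.0224 tool z 0.0946
```

{"fn": "arm_command", "kwargs": {"plan": "0.0026 0 0.006 0 0 0 -1; 0.006 0 0.0127 0 0 0 -1; 0.0091 0 0.0215 0 0 0 -1; 0.0119 0 0.0304 0 0 0 -1; 0.0143 0 0.0394 0 0 0 -1"}}

```text
clock: 52.5
eef_pos: [0.4878, 0.146, 0.1097]
ee_rot: [-180.0, 0.0, 174.0]
ft_force: [0.6, 0.2, 0.8]
opening: 0.007
finger_force: 0.5
```

{"fn": "arm_command", "kwargs": {"plan": "0.001 0 0.006 0 0 0 -1; 0.002 0 0.012 0 0 0 -1; 0.003 0 0.018 0 0 0 -1; 0.004 0 0.024 0 0 0 -1; 0.005 0 0.03 0 0 0 -1"}}

```text
clock: 53.12
eef_pos: [0.4838, 0.1464, 0.0873]
ee_rot: [-180.0, -0.0, 174.0]
ft_force: [-0.7, -0.4, 0.7]
opening: 0.006
finger_force: 0.5
```

```bash
python3 arc.py 200 8 6 4 3 2 1 0
```

```text
now case x,z -68.5 87.3 force [-0.7 -0.4  0.7]
8 tool x -0.0007 tool z -0.0113
6 tool x 0.0008 tool z -0.0021
4 tool x 0.002 tool z 0.0071
3 tool x 0.0025 tool z 0.0117
2 tool x 0.0028 tool z 0.0164
1 tool x 0.0032 tool z 0.021
0 tool x 0.0034 tool z 0.0257
```

{"fn": "arm_command", "kwargs": {"plan": "0.001 0 0.004 0 0 0 -1; 0.001 0 0.008 0 0 0 -1; 0.002 0 0.012 0 0 0 -1; 0.003 0 0.015 0 0 0 -1; 0.003 0 0.018 0 0 0 -1"}}

```text
clock: 53.75
eef_pos: [0.4821, 0.1467, 0.0741]
ee_rot: [180.0, 0.0, 174.0]
ft_force: [-0.6, 0.4, 1.4]
opening: 0.005
finger_force: 0.5
```

{"fn": "arm_command", "kwargs": {"plan": "0 0 0.002 0 0 0 -1; 0 0 0.004 0 0 0 -1; 0 0 0.006 0 0 0 -1; 0 0 0.0075 0 0 0 -1; 0 0 0.0075 0 0 0 -1"}}

```text
clock: 54.38
eef_pos: [0.4818, 0.1467, 0.0688]
ee_rot: [180.0, 0.0, 174.0]
ft_force: [0.4, 0.1, 5.4]
opening: 0.004
finger_force: 2.9
```

{"fn": "arm_command", "kwargs": {"plan": "0 0 0.001 0 0 0 -1; 0 0 0.002 0 0 0 -1; 0 0 0.002 0 0 0 -1"}}

```text
clock: 54.75
eef_pos: [0.4818, 0.1467, 0.0686]
ee_rot: [180.0, 0.0, 174.0]
ft_force: [-4.2, -1.5, 21.5]
opening: 0.005
finger_force: 10.6
```

{"fn": "arm_command", "kwargs": {"plan": "0 0 -0.02 0 0 0 -1; 0 0 -0.06 0 0 0 -1; 0 0 -0.12 0 0 0 -1; 0 0 -0.2 0 0 0 -1; 0 0 -0.2 0 0 0 -1"}}

```text
clock: 55.38
eef_pos: [0.485, 0.1472, 0.2217]
ee_rot: [179.9, 0.5, 174.0]
ft_force: [-0.1, 0.2, -1.3]
opening: 0.005
finger_force: 0.0
```

Run:
```python
from h import *
a=arm.camera("side")["pixels"];b=arm.camera("scene")["pixels"]
k=lambda i:cv2.resize(i,None,fx=2.6,fy=2.6,interpolation=cv2.INTER_CUBIC)
cv2.imwrite("pics/s3.png",np.hstack([k(a[105:265,200:350]),k(b[160:320,195:345])]))
rows([(500,20,220,174)])
```

```text
[-0.042 -0.165 -0.004] turn z -0.001 rows 2.0
```

View pics/s3.png

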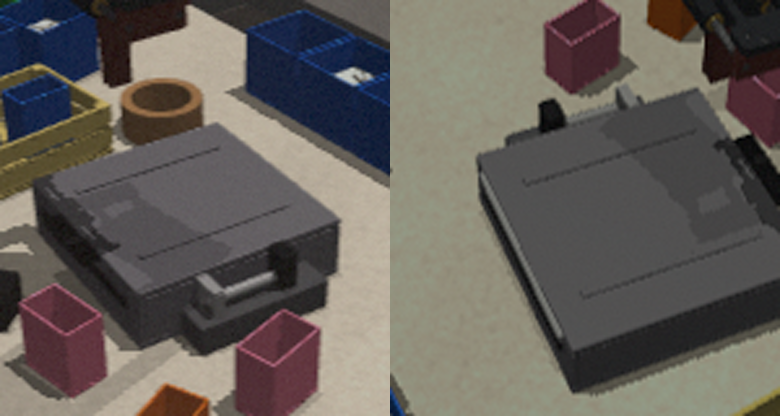

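Run:
```python
from h import *
rows([(611.4,-12,150,174),(611.4,-12,46,174)])
```

```text
[-0.194 -0.192  0.09 ] turn z -0.001 rows 3.5
[ 0.    -0.     0.139] turn z -0.0 rows 1.7
```

{"fn": "arm_command", "kwargs": {"plan": "-0.194 -0.192 0.09 0 0 0 -1; -0.194 -0.192 0.09 0 0 0 -1; -0.194 -0.192 0.09 0 0 0 -1; -0.194 -0.192 0.09 0 0 0 -1; -0.194 -0.192 0.09 0 0 0 -1"}}

```text
clock: 56.1
eef_pos: [0.6104, -0.0127, 0.147]
ee_rot: [180.0, -0.3, 173.8]
ft_force: [-0.2, -0.5, 0.9]
opening: 0.007
finger_force: 0.0
```

{"fn": "arm_command", "kwargs": {"plan": "0 0 0 0 0 0 -1; 0 0 0 0 0 0 -1"}}

```text
clock: 56.35
eef_pos: [0.6104, -0.0103, 0.1499]
ee_rot: [180.0, -0.0, 174.1]
ft_force: [-0.6, -0.2, 0.2]
opening: 0.006
finger_force: 0.0
```

```bash
python3 v.py w5
python3 - <<'E'
from h import *
rows([(611.4,-12,46,174)])
f=np.load("w5.npz");c={"K":f["K"]};T=f["T"];im=f["im"]
for cx in(18,38):
  for cy in (-131,-159):
    w=[552+cx*.9945+cy*.1045,140-cx*.1045+cy*.9945,78]; print(cx,cy,proj(c,np.array(w)/1000,T).round())
E
```

```text
56.35 [ 0.6104 -0.0103  0.1499] [ 1.7999e+02 -1.0000e-02  1.7405e+02]
[-0.001 -0.002  0.139] turn z 0.001 rows 1.7
18 -131 [300. 147.]
18 -159 [262. 147.]
38 -131 [300. 175.]
38 -159 [262. 175.]
```

View pics/w5.png

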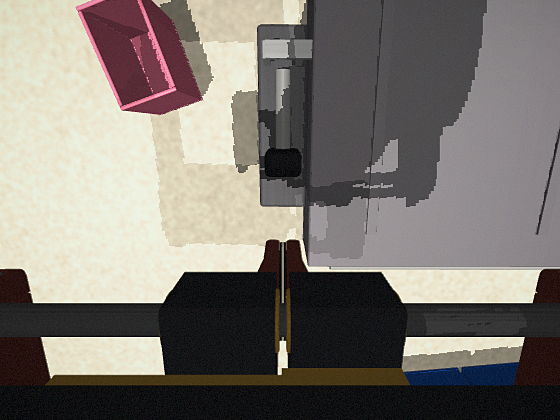

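{"fn": "arm_command", "kwargs": {"plan": "0 -0.002 0.06 0 0 0 -1; 0 -0.002 0.11 0 0 0 -1; 0 -0.002 0.134 0 0 0 -1; 0 -0.002 0.134 0 0 0 -1"}}

```text
clock: 56.9
eef_pos: [0.6103, -0.0128, 0.0484]
ee_rot: [180.0, -0.1, 174.0]
ft_force: [-0.7, 0.5, 0.3]
opening: 0.004
finger_force: 0.0
```

{"fn": "arm_command", "kwargs": {"plan": "0.01 0 0 0 0 0 -1; 0.02 0 0 0 0 0 -1; 0.03 0 0 0 0 0 -1; 0.035 0 0 0 0 0 -1; 0.04 0 0 0 0 0 -1"}}

```text
clock: 57.52
eef_pos: [0.5824, -0.0103, 0.0496]
ee_rot: [-180.0, 0.1, 174.0]
ft_force: [1.9, -0.5, 1.0]
opening: 0.006
finger_force: 1.0
```

{"fn": "arm_command", "kwargs": {"plan": "0.01 0 0 0 0 0 -1; 0.02 0 0 0 0 0 -1; 0.03 0 0 0 0 0 -1; 0.04 0 0 0 0 0 -1"}}

```text
clock: 58.02
eef_pos: [0.551, -0.007, 0.049]
ee_rot: [-180.0, -0.0, 174.0]
ft_force: [1.8, -0.2, 2.6]
opening: 0.003
finger_force: 1.1
```

```bash
python3 arc.py 200
```

```text
now case x,z 14.3 49.0 force [ 1.8 -0.2  2.6]
```

{"fn": "arm_command", "kwargs": {"plan": "0.006 0 0 0 0 0 -1; 0.012 0 0 0 0 0 -1; 0.016 0 0 0 0 0 -1; 0.018 0 0 0 0 0 -1"}}

```text
clock: 58.52
eef_pos: [0.541, -0.0059, 0.0491]
ee_rot: [-180.0, 0.3, 173.9]
ft_force: [9.8, -1.2, -8.4]
opening: 0.007
finger_force: 4.9
```

{"fn": "arm_command", "kwargs": {"plan": "0.003 0 0 0 0 0 -1; 0.005 0 0 0 0 0 -1; 0.005 0 0 0 0 0 -1"}}

```text
clock: 58.9
eef_pos: [0.5409, -0.006, 0.0496]
ee_rot: [-180.0, 0.7, 173.9]
ft_force: [14.9, -0.2, -10.3]
opening: 0.005
finger_force: 7.3
```

```bash
python3 arc.py 200
```

```text
now case x,z 4.2 49.6 force [ 14.9  -0.2 -10.3]
```

{"fn": "arm_command", "kwargs": {"plan": "-0.02 0 0 0 0 0 -1; -0.07 0 0 0 0 0 -1; -0.09 0 -0.05 0 0 0 -1; -0.09 0 -0.135 0 0 0 -1; -0.09 0 -0.135 0 0 0 -1"}}

```text
clock: 59.52
eef_pos: [0.6042, -0.0126, 0.1544]
ee_rot: [-180.0, 0.4, 174.0]
ft_force: [0.3, 1.3, 0.4]
opening: 0.003
finger_force: 0.0
```

```bash
python3 v.py w6
python3 - <<'E'
from h import *
f=np.load("w6.npz");c={"K":f["K"]};T=f["T"];im=f["im"]
for cx in(-32,-12,-6):
    w=[552+cx*.9945-145*.1045,140-cx*.1045-145*.9945,78]; print(cx,proj(c,np.array(w)/1000,T).round(1))
g=im[:,:,2].astype(int); print([int(v) for v in g[60:180,285]])
cv2.imwrite("pics/w6z.png",cv2.resize(im[20:220,220:340],None,fx=3,fy=3))
E
```

```text
59.525 [ 0.6042 -0.0126  0.1544] [-179.98    0.36  173.98]
-32 [284.8  83. ]
-12 [284.7 112.7]
-6 [284.7 121.3]
[178, 184, 182, 187, 191, 196, 206, 75, 124, 178, 177, 173, 173, 181, 175, 177, 172, 179, 174, 175, 176, 178, 178, 180, 182, 181, 177, 183, 193, 86, 81, 84, 96, 20, 7, 17, 13, 16, 19, 23, 17, 14, 30, 30, 18, 17, 17, 26, 8, 17, 24, 24, 20, 12, 10, 13, 11, 9, 18, 12, 0, 0, 42, 47, 42, 44, 46, 44, 41, 48, 44, 44, 48, 40, 45, 41, 43, 43, 44, 38, 43, 37, 45, 43, 44, 41, 49, 43, 40, 48, 43, 42, 45, 44, 46, 44, 49, 37, 40, 38, 48, 43, 42, 110, 104, 100, 105, 109, 42, 40, 39, 44, 36, 42, 41, 43, 35, 112, 106, 104]
```

View pics/w6z.png

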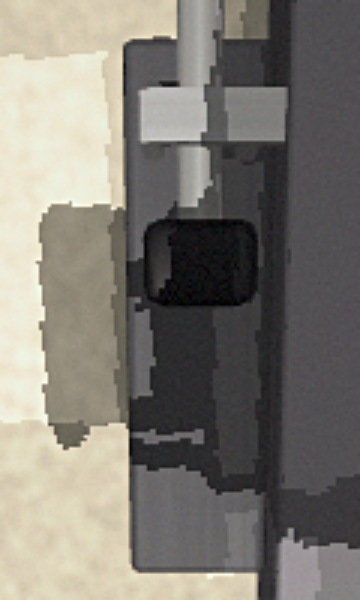

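Run:
```python
from h import *
for n in("w5","w6"):
    f=np.load(n+".npz");c={"K":f["K"]};T=f["T"];im=f["im"]
    g=im[:,:,2].astype(int); col=g[60:200,272:294].mean(1)
    d=np.where(col<38)[0]+60; d=d[(d>85)]; print(n,d.min(),d.max())
    for v in(d.min(),d.max()+1):
        p=plane(c,283,v,.078,T)*1000-[552,140,0]; print("case x",(p[:2]@[.9945,-.1045]).round(1),"y",(p[:2]@[.1045,.9945]).round(1))
    # fixed ledge ends on z=35
    p=plane(c,283,{"w5":206,"w6":20+572/3}[n],.035,T)*1000-[552,140,0]; print("ledge end",(p[:2]@[.9945,-.1045]).round(1))
    q={"w5":58,"w6":20+142/3}[n]; p=plane(c,283,q,.07,T)*1000-[552,140,0]; print("staple +x face",(p[:2]@[.9945,-.1045]).round(1))
```

```text
w5 149 176
case x 19.1 y -143.5
case x 39.7 y -143.4
ledge end 72.8
staple +x face -43.6
w6 93 121
case x -25.4 y -146.2
case x -5.5 y -146.3
ledge end 73.2
staple +x face -43.6
```

Run:
```python
from h import *
w=lambda cx,cy,z:(552+cx*.9945+cy*.1045,140-cx*.1045+cy*.9945,z,174)
rows([w(40,-145,100),w(40,-145,44),w(10,-145,44)])
```

```text
[0.035 0.002 0.07 ] turn z -0.001 rows 0.9
[ 0.    -0.     0.075] turn z -0.0 rows 0.9
[ 0.04 -0.   -0.  ] turn z -0.0 rows 0.5
```

{"fn": "arm_command", "kwargs": {"plan": "0.035 0.001 0.04 0 0 0 -1; 0.035 0.001 0.1 0 0 0 -1; 0.035 0.001 0.142 0 0 0 -1; 0.035 0.001 0.142 0 0 0 -1; 0.035 0.001 0.142 0 0 0 -1"}}

```text
clock: 60.2
eef_pos: [0.575, -0.0087, 0.0436]
ee_rot: [-180.0, -0.1, 174.0]
ft_force: [0.2, -1.0, -0.4]
opening: 0.005
finger_force: 0.0
```

{"fn": "arm_command", "kwargs": {"plan": "0.015 0 0 0 0 0 -1; 0.03 0 0 0 0 0 -1; 0.04 0 0 0 0 0 -1; 0.046 0 0 0 0 0 -1; 0.046 0 0 0 0 0 -1"}}

```text
clock: 60.82
eef_pos: [0.5412, -0.0052, 0.044]
ee_rot: [-180.0, 0.0, 174.0]
ft_force: [0.4, -0.1, -0.1]
opening: 0.003
finger_force: 0.0
```

{"fn": "arm_command", "kwargs": {"plan": "0.003 0 0 0 0 0 -1; 0.006 0 0 0 0 0 -1; 0.006 0 0 0 0 0 -1"}}

```text
clock: 61.2
eef_pos: [0.5411, -0.0052, 0.0442]
ee_rot: [-180.0, 0.4, 173.9]
ft_force: [9.1, -0.8, -7.2]
opening: 0.005
finger_force: 4.4
```

```bash
python3 arc.py 200
```

```text
now case x,z 4.4 44.2 force [ 9.1 -0.8 -7.2]
```

{"fn": "arm_command", "kwargs": {"plan": "0.004 0 0 0 0 0 -1; 0.008 0 0 0 0 0 -1; 0.008 0 0 0 0 0 -1; 0.008 0 0 0 0 0 -1"}}

```text
clock: 61.7
eef_pos: [0.5409, -0.0053, 0.045]
ee_rot: [-180.0, 1.0, 173.9]
ft_force: [20.6, -1.1, -14.8]
opening: 0.007
finger_force: 9.5
```

```bash
python3 arc.py 200
```

```text
now case x,z 4.2 45.0 force [ 20.6  -1.1 -14.8]
```

{"fn": "arm_command", "kwargs": {"plan": "-0.03 0 0 0 0 0 -1; -0.05 0 0 0 0 0 -1; -0.05 -0.044 0 0 0 0 -1; -0.05 -0.044 0 0 0 0 -1"}}

```text
clock: 62.2
eef_pos: [0.5642, -0.0421, 0.0434]
ee_rot: [-180.0, -0.1, 173.9]
ft_force: [-0.6, -0.1, 0.3]
opening: 0.005
finger_force: 0.0
```

{"fn": "arm_command", "kwargs": {"plan": "0.015 0 0 0 0 0 -1; 0.03 0 0 0 0 0 -1; 0.045 0 0 0 0 0 -1; 0.06 0 0 0 0 0 -1; 0.06 0 0 0 0 0 -1"}}

```text
clock: 62.82
eef_pos: [0.5183, -0.0357, 0.0437]
ee_rot: [180.0, -0.1, 174.0]
ft_force: [-0.4, -0.5, 0.2]
opening: 0.004
finger_force: 0.0
```

```bash
python3 arc.py 200
```

```text
now case x,z -15.1 43.7 force [-0.4 -0.5  0.2]
```

{"fn": "arm_command", "kwargs": {"plan": "0 0 -0.08 0 0 0 -1; -0.1 0 -0.16 0 0 0 -1; -0.2 0 -0.25 0 0 0 -1; -0.2 0 -0.25 0 0 0 -1; -0.2 0 -0.25 0 0 0 -1"}}

```text
clock: 63.45
eef_pos: [0.6741, -0.0527, 0.2349]
ee_rot: [-180.0, 0.5, 174.0]
ft_force: [0.1, -0.1, -0.8]
opening: 0.004
finger_force: 0.0
```

Run:
```python
from h import *
c2=arm.camera("scene");s2=arm.camera("side")
for n,c in(("scene",c2),("side",s2)):
    a=cv2.imread(f"pics/{n}0.png");b=c["pixels"]
    out=[]
    for im,cx in((a,29.4),(b,-15.5)):
        # black pixels in a window round the expected knob, keep the blob nearest
        w=np.array([552+cx*.9945-145*.1045,140-cx*.1045-145*.9945,65])/1000;u,v=proj(c,w)
        m=(im.max(2)<45).astype(np.uint8)
        k,l,st,ce=cv2.connectedComponentsWithStats(m)
        i=[j for j in range(1,k) if st[j,4]>25 and np.hypot(*(ce[j]-[u,v]))<14]
        print(n,cx,(round(u),round(v)),[(st[j].tolist(),ce[j].round(1).tolist(),(plane(c,*ce[j],.06)*1000).round(1).tolist()) for j in i])
    d=cv2.absdiff(a,b).max(2)
# shaft profile in w6 and w5 along the bolt line at z=.055
for n in("w5","w6"):
    f=np.load(n+".npz");c={"K":f["K"]};T=f["T"];im=f["im"]
    r=[]
    for cx in range(-110,-20,4):
        w=np.array([552+cx*.9945-145*.1045,140-cx*.1045-145*.9945,57])/1000;u,v=np.round(proj(c,w,T)).astype(int)
        if 0<=v<420: r.append((cx,int(v),im[v,u-8:u+12:4].mean(1).astype(int).tolist()))
    print(n,r)
```

```text
scene 29.4 (256, 203) [([252, 198, 31, 15, 148], [259.6, 205.9], [560.7, 1.1, 60.0])]
scene -15.5 (272, 198) [([239, 193, 40, 24, 227], [262.6, 204.9], [552.2, 1.8, 60.0])]
side 29.4 (309, 205) [([284, 198, 31, 26, 219], [305.5, 208.9], [552.4, -11.0, 60.0])]
side -15.5 (294, 210) [([259, 194, 66, 47, 915], [296.2, 218.7], [508.1, -28.1, 60.0])]
w5 [(-82, 3, [189, 186, 186, 222, 221]), (-78, 10, [197, 195, 196, 225, 225]), (-74, 16, [197, 188, 198, 230, 223]), (-70, 22, [206, 202, 203, 233, 229]), (-66, 28, [90, 91, 86, 86, 109]), (-62, 34, [86, 92, 88, 89, 89]), (-58, 40, [185, 187, 185, 186, 189]), (-54, 46, [179, 181, 177, 178, 87]), (-50, 52, [179, 177, 176, 176, 86]), (-46, 58, [85, 60, 83, 78, 56]), (-42, 64, [90, 96, 91, 92, 90]), (-38, 70, [92, 148, 172, 157, 112]), (-34, 76, [90, 144, 173, 154, 109]), (-30, 81, [93, 141, 168, 151, 108]), (-26, 87, [94, 144, 170, 162, 63]), (-22, 93, [93, 143, 176, 79, 72])]
w6 [(-90, 1, [195, 185, 222, 222, 225]), (-86, 7, [194, 186, 219, 221, 222]), (-82, 13, [198, 144, 161, 145, 113]), (-78, 20, [203, 145, 163, 148, 76]), (-74, 26, [198, 142, 164, 146, 120]), (-70, 32, [239, 145, 169, 148, 91]), (-66, 38, [84, 149, 164, 147, 90]), (-62, 44, [84, 146, 168, 149, 68]), (-58, 50, [189, 184, 184, 86, 93]), (-54, 55, [180, 178, 181, 76, 88]), (-50, 61, [179, 175, 181, 76, 88]), (-46, 67, [81, 53, 75, 56, 60]), (-42, 73, [87, 145, 179, 151, 68]), (-38, 78, [94, 151, 173, 152, 83]), (-34, 84, [94, 151, 181, 74, 86]), (-30, 89, [43, 76, 86, 76, 86]), (-26, 95, [11, 21, 15, 13, 15]), (-22, 100, [17, 19, 19, 23, 19])]
```

Run:
```python
from h import *
f=np.load("w5.npz");c={"K":f["K"]};T=f["T"]
P=[plane(c,283,v,.035,T)*1000 for v in(25.5,206)]; print("ledge length",np.linalg.norm(P[0]-P[1]).round(1),"should be 150")
w=lambda cx,cy,z:(552+cx*.9945+cy*.1045,140-cx*.1045+cy*.9945,z,174)
rows([w(40,-145,120),w(40,-145,50),w(6,-145,50)])
```

```text
ledge length 146.8 should be 150
[0.129 0.045 0.148] turn z -0.001 rows 2.4
[ 0.    -0.     0.093] turn z -0.0 rows 1.1
[ 0.045 -0.    -0.   ] turn z -0.0 rows 0.5
```

{"fn": "arm_command", "kwargs": {"plan": "0.129 0.045 0.1 0 0 0 -1; 0.129 0.045 0.148 0 0 0 -1; 0.129 0.045 0.148 0 0 0 -1; 0.129 0.045 0.2 0 0 0 -1; 0.129 0.045 0.238 0 0 0 -1"}}

```text
clock: 64.18
eef_pos: [0.5716, -0.0074, 0.0499]
ee_rot: [180.0, -0.3, 174.0]
ft_force: [0.4, 0.1, -0.0]
opening: 0.003
finger_force: 0.0
```

{"fn": "arm_command", "kwargs": {"plan": "0 0 0 0 0 0 -1; 0.015 0 0 0 0 0 -1; 0.03 0 0 0 0 0 -1; 0.04 0 0 0 0 0 -1; 0.048 0 0 0 0 0 -1"}}

```text
clock: 64.8
eef_pos: [0.5411, -0.0044, 0.0536]
ee_rot: [-180.0, 0.2, 174.0]
ft_force: [8.3, -1.1, -4.7]
opening: 0.004
finger_force: 3.8
```

{"fn": "arm_command", "kwargs": {"plan": "0.007 0 0 0 0 0 -1; 0.013 0 0 0 0 0 -1; 0.018 0 0 0 0 0 -1; 0.022 0 0 0 0 0 -1; 0.022 0 0 0 0 0 -1"}}

```text
clock: 65.42
eef_pos: [0.5406, -0.0047, 0.0555]
ee_rot: [-180.0, 1.7, 173.9]
ft_force: [29.1, -0.9, -21.7]
opening: 0.007
finger_force: 14.6
```

```bash
python3 arc.py 200
```

```text
now case x,z 3.8 55.5 force [ 29.1  -0.9 -21.7]
```

{"fn": "arm_command", "kwargs": {"plan": "-0.05 0 0 0 0 0 -1; -0.06 0 -0.1 0 0 0 -1; -0.06 0 -0.1 0 0 0 -0.1; -0.06 0 -0.1 0 0 0 -0.1; -0.06 0 -0.1 0 0 0 -0.1"}}

```text
clock: 66.05
eef_pos: [0.5673, -0.0071, 0.1267]
ee_rot: [-180.0, -0.1, 174.0]
ft_force: [0.8, 0.3, 0.4]
opening: 0.305
finger_force: 0.0
```

Run:
```python
from h import *
w=lambda cx,cy,z:(552+cx*.9945+cy*.1045,140-cx*.1045+cy*.9945,z,174)
print(arm.sense()["eef_pos"]); rows([w(-15.5,-145,120),w(-15.5,-145,74)])
```

```text
[ 0.56727565 -0.00713739  0.1266993 ]
[ 0.061 -0.     0.009] turn z -0.001 rows 0.7
[ 0.    -0.     0.061] turn z -0.0 rows 0.7
```

{"fn": "arm_command", "kwargs": {"plan": "0.061 0 0 0 0 0 -0.1; 0.061 0 0.03 0 0 0 -0.1; 0.061 0 0.06 0 0 0 -0.1; 0.061 0 0.068 0 0 0 -0.1; 0.061 0 0.068 0 0 0 -0.1"}}

```text
clock: 66.68
eef_pos: [0.5225, -0.0024, 0.076]
ee_rot: [-180.0, -0.1, 174.0]
ft_force: [-0.3, 0.7, -0.4]
opening: 0.449
finger_force: 0.0
```

{"fn": "arm_command", "kwargs": {"plan": "0 0 0 0 0 0 -0.1; 0 0 0 0 0 0 -0.1"}}

```text
clock: 66.92
eef_pos: [0.5239, -0.0026, 0.0773]
ee_rot: [-180.0, 0.1, 174.0]
ft_force: [0.1, -0.2, 0.4]
opening: 0.447
finger_force: 0.0
```

Lower 5 mm, grip the knob top, and draw it back slowly to find the open stop, so I can compare the full travel.

{"fn": "arm_command", "kwargs": {"plan": "0 0 0.007 0 0 0 -0.1; 0 0 0.007 0 0 0 -1; 0 0 0.007 0 0 0 -1; 0 0 0.007 0 0 0 -1; 0 0 0.007 0 0 0 -1"}}

```text
clock: 67.55
eef_pos: [0.5232, -0.0014, 0.0714]
ee_rot: [179.9, -0.0, 173.9]
ft_force: [0.3, 5.1, -0.7]
opening: 0.315
finger_force: 30.0
```

{"fn": "arm_command", "kwargs": {"plan": "-0.013 0 0 0 0 0 -1; -0.026 0 0 0 0 0 -1; -0.039 0 0 0 0 0 -1; -0.05 0 0 0 0 0 -1; -0.055 0 0 0 0 0 -1"}}

```text
clock: 68.18
eef_pos: [0.5639, -0.0057, 0.0713]
ee_rot: [179.9, -0.1, 173.9]
ft_force: [-2.3, 4.6, 3.0]
opening: 0.317
finger_force: 30.0
```

```bash
python3 arc.py 200; python3 -c "
from h import *
s=arm.sense();print(s['opening']*88,s['finger_force'])"
```

```text
now case x,z 27.0 71.3 force [-2.3  4.6  3. ]
27.86508943385443 29.99120593070984
```

{"fn": "arm_command", "kwargs": {"plan": "-0.004 0 0 0 0 0 -1; -0.008 0 0 0 0 0 -1; -0.008 0 0 0 0 0 -1"}}

```text
clock: 68.55
eef_pos: [0.5699, -0.0063, 0.0713]
ee_rot: [179.9, -0.1, 173.9]
ft_force: [-0.3, 5.3, 1.0]
opening: 0.31
finger_force: 30.0
```

{"fn": "arm_command", "kwargs": {"plan": "-0.003 0 0 0 0 0 -1; -0.006 0 0 0 0 0 -1; -0.006 0 0 0 0 0 -1"}}

```text
clock: 68.92
eef_pos: [0.5731, -0.0067, 0.0713]
ee_rot: [179.9, -0.2, 174.0]
ft_force: [-3.9, 5.2, 3.8]
opening: 0.312
finger_force: 30.0
```

```bash
python3 arc.py 200
```

```text
now case x,z 36.3 71.3 force [-3.9  5.2  3.8]
```

{"fn": "arm_command", "kwargs": {"plan": "-0.004 0 0 0 0 0 -1; -0.004 0 0 0 0 0 -1; -0.004 0 0 0 0 0 -1"}}

```text
clock: 69.3
eef_pos: [0.5733, -0.0067, 0.0713]
ee_rot: [179.9, -0.5, 174.0]
ft_force: [-9.0, 5.9, 10.5]
opening: 0.316
finger_force: 30.0
```

```bash
python3 arc.py 200
```

```text
now case x,z 36.6 71.3 force [-9.   5.9 10.5]
```

Total travel is 50 mm stop to stop, so the earlier stop was fully home. I'll slide it back, still gripped.

{"fn": "arm_command", "kwargs": {"plan": "0.013 0 0 0 0 0 -1; 0.028 0 0 0 0 0 -1; 0.043 0 0 0 0 0 -1; 0.056 0 0 0 0 0 -1; 0.066 0 0 0 0 0 -1"}}

```text
clock: 69.92
eef_pos: [0.529, -0.002, 0.0714]
ee_rot: [179.9, 0.1, 173.9]
ft_force: [2.4, 5.9, -3.7]
opening: 0.315
finger_force: 30.0
```

{"fn": "arm_command", "kwargs": {"plan": "0.004 0 0 0 0 0 -1; 0.008 0 0 0 0 0 -1; 0.012 0 0 0 0 0 -1; 0.012 0 0 0 0 0 -1"}}

```text
clock: 70.42
eef_pos: [0.5229, -0.0014, 0.0715]
ee_rot: [179.9, 0.3, 173.9]
ft_force: [7.8, 5.2, -10.7]
opening: 0.316
finger_force: 30.0
```

```bash
python3 arc.py 200
```

```text
now case x,z -14.1 71.5 force [  7.8   5.2 -10.7]
```

{"fn": "arm_command", "kwargs": {"plan": "0 0 0 0 0 0 -0.1; 0 0 0 0 0 0 -0.1; 0 0 0 0 0 0 -0.1; 0 0 -0.05 0 0 0 -0.1; 0 0 -0.12 0 0 0 -0.1"}}

```text
clock: 71.05
eef_pos: [0.518, -0.0021, 0.1612]
ee_rot: [-180.0, -0.2, 174.0]
ft_force: [1.4, -0.7, 0.1]
opening: 0.451
finger_force: 0.0
```

{"fn": "arm_command", "kwargs": {"plan": "-0.11 0 0 0 0 0 -0.1; -0.11 0 0 0 0 0 -0.1; -0.11 0 0 0 0 0 -0.1; -0.11 0 0 0 0 0 -0.1"}}

```text
clock: 71.55
eef_pos: [0.5998, -0.0106, 0.1608]
ee_rot: [-180.0, -0.2, 174.0]
ft_force: [0.2, -0.7, -0.6]
opening: 0.45
finger_force: 0.0
```

```bash
python3 v.py w7
python3 - <<'E'
from wc import *
f=np.load("w7.npz");c={"K":f["K"]};T=f["T"];im=f["im"].max(2).astype(int)
r=[]
for cx in range(-60,45,3):
    w=np.array([552+cx*.9945-145*.1045,140-cx*.1045-145*.9945,78])/1000;u,v=np.round(proj(c,w,T)).astype(int)
    if 0<=v<420: r.append((cx,int(im[v,u-6:u+7].mean())))
print(r); fixed()
for n in("scene","side"):
    k=arm.camera(n); m=mask(k["pixels"],(105,120,40),(125,255,255))
    for b in blobs(m,60): print(n,"blue",b.mean(0).round(),cv2.boundingRect(b),rect(k,b,.08)[:2])
E
```

```text
71.55 [ 0.5998 -0.0106  0.1608] [-1.7999e+02 -1.5000e-01  1.7397e+02]
[(-60, 150), (-57, 152), (-54, 149), (-51, 172), (-48, 177), (-45, 192), (-42, 101), (-39, 152), (-36, 142), (-33, 116), (-30, 117), (-27, 78), (-24, 23), (-21, 25), (-18, 22), (-15, 20), (-12, 20), (-9, 15), (-6, 52), (-3, 47), (0, 47), (3, 45), (6, 43), (9, 44), (12, 46), (15, 46), (18, 43), (21, 44), (24, 44), (27, 43), (30, 46), (33, 42), (36, 105), (39, 104), (42, 104)]
scene blue [398. 406.] (336, 375, 125, 45) [576.5 575.6]
scene blue [380. 328.] (342, 296, 79, 66) [506.5 443.7]
scene blue [172. 322.] (114, 232, 117, 184) [886.  192.3]
side blue [186. 155.] (172, 143, 28, 24) [432.4 397.4]
side blue [213. 145.] (201, 133, 26, 26) [529.  396.3]
side blue [302. 139.] (295, 130, 16, 19) [764.8 257.2]
side blue [374. 155.] (333, 121, 78, 69) [847.1  92.1]
side blue [202. 121.] (165, 101, 73, 42) [592.8 575.5]
```

Bolt knob sits from −25 to −6 mm (home), the bins are in the crate, and no cards are left on the table. The robot is clear, so I'm handing in.

```bash
python3 -c "
from workcell import arm
print(arm.hand_in())"
```

```text
the job is handed in; nothing more can be done
None
```

The job is done and handed in at about 72 s: both blue bins stand in the crate, all four cards lie flat in separate bays, the lid is shut, and the bolt is fully home (to confirm that, I drew it back once with the lid shut, measured the full 50 mm, and slid it home again).

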